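# Find the worn can-rack flap and plug its lane

## Robot

A 6-joint arm with a two-finger parallel gripper is mounted at the origin on the work surface. World frame = base frame: x ahead of the robot, y to its left, z up, the work surface at z = 0. Lengths are in mm, angles in rad, forces in N, time in s.
With the tool pointing down it reaches from about 350 to 875 mm from the base axis. Payload 4.2 kg.
Tool frame: the origin (TCP) lies between the finger pads; the fingertips stand 19 mm ahead of it and the grasp point (between the pads) is the TCP; y points along the fingers, z is the direction in which the jaws open and shut, and the axes are right-handed (so a half turn about y gives the same grasp; the last joint's range is limited). The gripper opens to 85 mm and grips with 20 to 120 N. Pads are 22 mm wide; open, the fingers measure 114 mm over their backs; the gripper's body (76 mm by 85 mm) begins 54 mm behind the grasp point. The pads swing forward as they close: fully open they stand 13 mm farther back than shut.
Start: joints at [-0.961, 0.385, 0.008, 0, -1.194, -0.259], TCP at [214.795, -586.909, 220.812] pointing down, gripper open.
Joint ranges: [-3.14, 3.14], [-1.21, 2.06], [-1.07, 1.41], [-3.16, 2.05], [-2.99, -0.16], [-3.1, 3.1]. Speed limits (rad/s): [2.79, 2.79, 3.14, 3.14, 3.14, 3.14].

## Interface

Orientations are given as a unit quaternion [x, y, z, w].
In Python, from bench import arm gives the robot as it stands.
- The arm moves only by the shell command python3 -m inch 'ROWS'. ROWS is JSON, a list of rows, each a list of 7 numbers: the opening, from 0 (shut) to 1 (fully open), then the shift along the tool's x, y, z in cm, then the turn, a rotation vector about the tool's x, y, z in degrees. A call has 1 to 20 rows; each row is the pose to reach, as a shift and turn from the pose commanded when the call began, along the tool's axes at that moment; what a row does not reach only later rows make up. A row lasts 1/12 s, in which the tool goes at most 41.7 mm and 7.16 degrees, less where a joint would pass 70% of its speed; a pose out of reach is approached as far as the arm can. A call with a gripper value outside its range is refused whole. The fingers move at their own pace and stop on an object; the grip force is fixed at half the most. Time passes only in rows, so rows that repeat a pose let the fingers close. It gives the time, the measured TCP pose, the force and the opening at its end, in the units of the state.
- arm.read_state(): the state, without advancing time (a new reading comes with each control period).
- arm.get_image(name): name is "scene" or "top"; returns the picture (400x640x3 uint8, red, green, blue); there is no depth.
- arm.camera_params(name): a dict with "fx", "fy", "cx", "cy" (pixels), "D" ([k1, k2, p1, p2, k3] as OpenCV has them; the pictures are not rectified), "rvec" (rotation vector, rad) and "tvec" (3), from world to camera coordinates, as OpenCV has them. Camera axes: x right, y down, z forward; pixel columns grow to the right and rows downward; lengths in mm; the calibration is good to about 2 mm. A picture is of the moment at which its call begins. camera_params takes no time and is no camera call.
- arm.job_done(): hands the job in, once; it reports no verdict.
Trained networks look in the newest picture that a camera, given by its name, has taken for a name from the list of things; names that differ only in an ending like _2 or _b are one class to them, and where a whole thing is asked for, a point or a joint stands for the part that bears it (a point fixed in the world has none). Each returns a list of dicts, best first, with "conf" (0 to 1); they miss things now and then, are a little off and sometimes report something else, mostly with a low value. They report only what shows in the picture. A call takes as long as a camera call. They do not tell look-alikes from the thing itself.
- arm.masks_of(label, camera): "mask" (400x640 bool, what is visible of it) and "extent" ([left, top, width, height] in pixels, round what is visible of it).
The state is a dict: "clock": time; "joints": joint angles; "joint_vel": joint speeds; "joint_efforts": joint torques, N m; "position": TCP position; "ee_rot": TCP orientation; "contact_force": force on the tool from outside, world axes, zero at the start; "wrist_torque": the same for the moment, N m; "gripper_width": finger opening in mm.
Only numpy, scipy, OpenCV 4.12 (cv2) and the standard library are available. Lean on these libraries where they do the work, as an engineer would, in place of code of your own. Each camera call takes 0.05 s, during which the arm holds its last target.

## Task

One of the three blue can-stop flaps on the white can rack has a worn hinge. Rock them gently one after another, each first towards the front of the rack and then towards the back as far as it goes, until you feel which one has play; never force a flap that resists. Leave the worn flap leaning fully to the back, and take its lane out of use by moving the red plug from its grey block into the socket in front of that flap, upright and fully home, without disturbing the jar, tin and carton.

Things in the scene. Friction and masses are not known exactly. Their poses are not given: they have to be found in the camera images.
- rack: White plastic can rack, fixed, 280 mm deep (x), 290 wide (y). Origin on the worktop under the middle flap; +x points to its back, +y to its left. Front deck x = -100 to +20 mm, top at z = 45 mm, bare but for flaps and 14 mm high hinge cheeks. Lanes at y = +90 (left), 0, -90 mm (right); behind, 90 mm or more from the flaps, each holds a lying tin, up to 120 mm high.
- flap_left (a joint): Lean of the left flap, rad: 0 upright, + top to the back (rack +x), - to the front. A sound flap gives 0.03 rad either way, then stops firmly. The worn one (exactly one, any of the three; all look alike) swings nearly freely to 0.42 rad (24 mm at the top), then stops as firmly. Friction keeps it where left. A push of 5 N shows the play; push slowly, over 20 N breaks the hinge.
- flap_left_top (a point): Middle of the left flap's top edge, 107 mm above the worktop, 57.5 mm above its hinge pin (along rack y). Blue plate 8 mm thick (rack x), 50 wide (rack y), 55 tall, upright at the start; leans with the flap. Free above; the deck is clear for 90 mm to its front and the space down to 55 mm height for 80 mm to its back.
- socket_left (a point): Centre of the mouth of the left lane's socket, at deck height (45 mm), 60 mm in front of the left flap, ringed red. Round vertical hole 20 mm in diameter, 30 mm deep, edge chamfered 1.5 mm. z up.
- flap_middle (a joint): Lean of the middle flap, rad: 0 upright, + top to the back (rack +x), - to the front. A sound flap gives 0.03 rad either way, then stops firmly. The worn one (exactly one, any of the three; all look alike) swings nearly freely to 0.42 rad (24 mm at the top), then stops as firmly. Friction keeps it where left. A push of 5 N shows the play; push slowly, over 20 N breaks the hinge.
- flap_middle_top (a point): Middle of the middle flap's top edge, 107 mm above the worktop, 57.5 mm above its hinge pin (along rack y). Blue plate 8 mm thick (rack x), 50 wide (rack y), 55 tall, upright at the start; leans with the flap. Free above; the deck is clear for 90 mm to its front and the space down to 55 mm height for 80 mm to its back.
- socket_middle (a point): Centre of the mouth of the middle lane's socket, at deck height (45 mm), 60 mm in front of the middle flap, ringed red. Round vertical hole 20 mm in diameter, 30 mm deep, edge chamfered 1.5 mm. z up.
- flap_right (a joint): Lean of the right flap, rad: 0 upright, + top to the back (rack +x), - to the front. A sound flap gives 0.03 rad either way, then stops firmly. The worn one (exactly one, any of the three; all look alike) swings nearly freely to 0.42 rad (24 mm at the top), then stops as firmly. Friction keeps it where left. A push of 5 N shows the play; push slowly, over 20 N breaks the hinge.
- flap_right_top (a point): Middle of the right flap's top edge, 107 mm above the worktop, 57.5 mm above its hinge pin (along rack y). Blue plate 8 mm thick (rack x), 50 wide (rack y), 55 tall, upright at the start; leans with the flap. Free above; the deck is clear for 90 mm to its front and the space down to 55 mm height for 80 mm to its back.
- socket_right (a point): Centre of the mouth of the right lane's socket, at deck height (45 mm), 60 mm in front of the right flap, ringed red. Round vertical hole 20 mm in diameter, 30 mm deep, edge chamfered 1.5 mm. z up.
- plug_grip (a point): Centre of the red plug's round grip (28 mm diameter, 55 tall, white band near its top), z up. Below the grip a shank, 18 mm diameter, 28 long, foot chamfered; its tip is 55.5 mm below this point. Home in a socket, the grip's shoulder rests on the deck and this point is 27.5 mm above the socket's mouth. 50 to 100 g. Starts upright in the grey block, this point 67.5 mm above the worktop.
- plug: The same red plug; origin at the centre of the shank's foot, z up.
- park: Grey parking block, fixed, 60 x 60 x 40 mm with one 20 mm hole 30 mm deep in its middle, in which the plug starts, left or right of the rack. Origin: centre of its underside.
- jar: Amber jar with white lid, 68 mm diameter, 110 mm tall, loose. Origin: centre of its underside. Leave alone.
- tin: Upright tin with a green label, 66 mm diameter, 100 mm tall, loose. Origin: centre of its underside. Leave alone.
- carton: Brown carton 70 x 100 x 120 mm, loose. Origin: centre of its underside. Leave alone.
Things that resemble listed ones, but are neither listed nor needed, are in the scene too. Of the things that look like the plug, the smallest one is meant.

How it is judged:
By the outcome, as a careful person would: the job done as asked, in the order asked, and still so for the second after the job is handed in, with the robot touching nothing.
It also fails if it takes over 72 s, if anything falls off the work surface, if the arm or the gripper's body presses on something with over 40 N, if the wrist force passes 120 N, or if a joint passes its speed limit or range.

## Working session

There is one attempt and no reset: what is moved stays moved. The work goes in short steps, Python scripts to look and compute and a shell command to move; the robot and the scene stay as the last step left them, time stands still between calls to the robot, and variables do not carry over. Pictures are saved under pics/ and viewed, and the job is handed in when it is done.

```bash
ls; mkdir -p pics; python3 - <<'E'
from bench import arm
import cv2
for n in("scene","top"):
    im=arm.get_image(n); cv2.imwrite(f"pics/{n}0.png",im[:,:,::-1])
    print(n,arm.camera_params(n))
print(arm.read_state())
E
```

```text
pics
scene {'fx': 480.56179404549704, 'fy': 480.56179404549704, 'cx': 320.1216214443173, 'cy': 203.73259115944964, 'D': array([0.00454962, 0.        , 0.        , 0.        , 0.        ]), 'rvec': array([ 1.93698741,  1.84292491, -0.55121371]), 'tvec': array([ -66.13158472, -425.94451904, 1488.9230802 ])}
top {'fx': 429.5834143071712, 'fy': 429.5834143071712, 'cx': 321.71228205232484, 'cy': 192.642853242669, 'D': array([-0.08673209,  0.        ,  0.        ,  0.        ,  0.        ]), 'rvec': array([ 2.19440668, -2.01576343,  0.21101437]), 'tvec': array([  -9.84019539,  565.14496454, 1244.83322911])}
{'clock': 0.1, 'joints': array([-9.61412973e-01,  3.85484137e-01,  6.76502554e-03, -4.18316034e-04,
       -1.19399479e+00, -2.58597776e-01]), 'joint_vel': array([-0.00071625, -0.00207293,  0.00329784,  0.00113255,  0.00086411,
       -0.00019081]), 'joint_efforts': array([-3.80067795e-04, -3.93319094e+01,  1.88929653e+01,  4.19795841e+00,
       -2.57647087e-03,  4.02936820e-06]), 'position': array([ 214.59812468, -586.43106279,  219.83175369]), 'ee_rot': array([-0.69559467, -0.12317241,  0.12349312,  0.6969405 ]), 'contact_force': array([0.26014987, 0.29549204, 0.01431582]), 'wrist_torque': array([-0.03215602, -0.00667129,  0.01155664]), 'gripper_width': 85.1147454925266}
```

View pics/scene0.png

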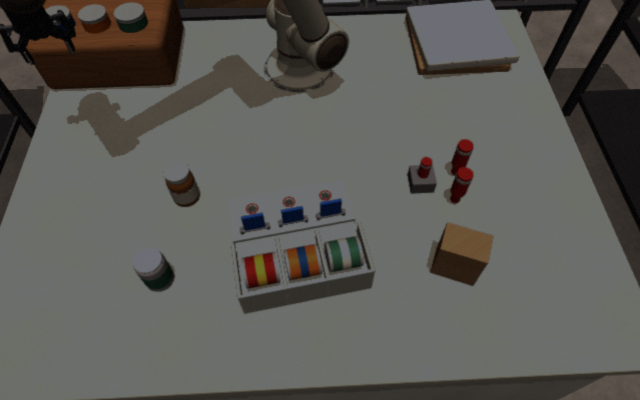

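View pics/top0.png

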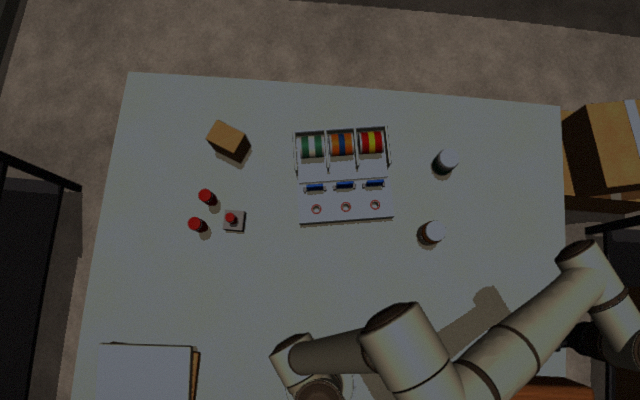

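The plug candidates are: the one in the grey block, scene (425,167) / top (231,218), and larger red look-alikes at scene (462,152) and (462,182) / top (207,197) and (197,225). I choose the one in the block and will check it in a crop.

```bash
python3 - <<'E'
from bench import arm
import cv2,numpy as np
s=cv2.imread("pics/scene0.png");t=cv2.imread("pics/top0.png")
a=cv2.resize(s[170:310,220:380],None,fx=4,fy=4,interpolation=cv2.INTER_CUBIC)
b=cv2.resize(t[120:230,285:400],None,fx=5,fy=5,interpolation=cv2.INTER_CUBIC)
a=np.clip(a*1.6,0,255).astype(np.uint8);b=np.clip(b*1.6,0,255).astype(np.uint8)
cv2.imwrite("pics/c1.png",a);cv2.imwrite("pics/c2.png",b)
c=cv2.resize(s[130:215,400:490],None,fx=4,fy=4,interpolation=cv2.INTER_CUBIC)
d=cv2.resize(t[180:240,180:250],None,fx=5,fy=5,interpolation=cv2.INTER_CUBIC)
o=np.zeros((360,720,3),np.uint8);o[:340,:360]=c;o[:300,365:715]=d
cv2.imwrite("pics/c3.png",np.clip(o*1.6,0,255).astype(np.uint8))
for l in("flap_left","plug","park","rack","jar","tin","carton"):
  for n in("scene","top"):
    for m in arm.masks_of(l,n):
        ys,xs=np.nonzero(m["mask"]);print(l,n,round(m["conf"],2),m["extent"],xs.mean().round(1),ys.mean().round(1))
E
```

```text
flap_left scene 0.79 [321.5, 193.7, 20.6, 23.6] 330.7 207.2
flap_left top 0.59 [305.6, 181.2, 20.1, 5.6] 313.8 186.9
plug scene 0.98 [449.1, 169.2, 26.4, 38.0] 461.4 183.1
plug scene 0.71 [448.5, 141.1, 27.6, 32.0] 461.8 154.4
plug scene 0.64 [416.3, 156.7, 15.6, 26.0] 425.0 167.1
plug top 0.7 [189.0, 219.9, 17.8, 12.6] 197.2 224.4
plug top 0.68 [196.9, 190.2, 20.3, 14.6] 207.9 197.0
plug top 0.59 [223.9, 210.7, 12.5, 13.4] 231.3 217.7
park scene 0.67 [407.6, 163.6, 29.8, 28.7] 421.2 180.2
park scene 0.5 [239.6, 211.4, 27.7, 20.5] 253.5 221.8
park scene 0.22 [418.9, 161.3, 13.7, 21.9] 425.1 166.8
park top 0.68 [222.4, 210.1, 22.2, 21.0] 235.4 220.9
park top 0.48 [292.3, 123.9, 103.8, 101.4] 342.6 173.9
rack scene 0.81 [229.6, 179.2, 142.5, 135.0] 297.4 245.9
rack top 0.85 [292.5, 124.3, 101.8, 100.7] 342.5 173.8
jar scene 0.65 [168.8, 161.3, 31.6, 44.4] 181.7 183.2
jar top 0.77 [417.4, 218.6, 31.7, 27.1] 430.7 233.3
tin scene 0.59 [131.8, 241.4, 44.5, 51.7] 153.6 268.8
tin top 0.69 [432.4, 147.6, 28.5, 27.5] 445.1 161.3
carton scene 0.63 [429.9, 226.0, 63.0, 60.7] 461.9 253.4
carton top 0.9 [207.7, 116.7, 42.5, 47.4] 228.3 140.6
```

View pics/c1.png

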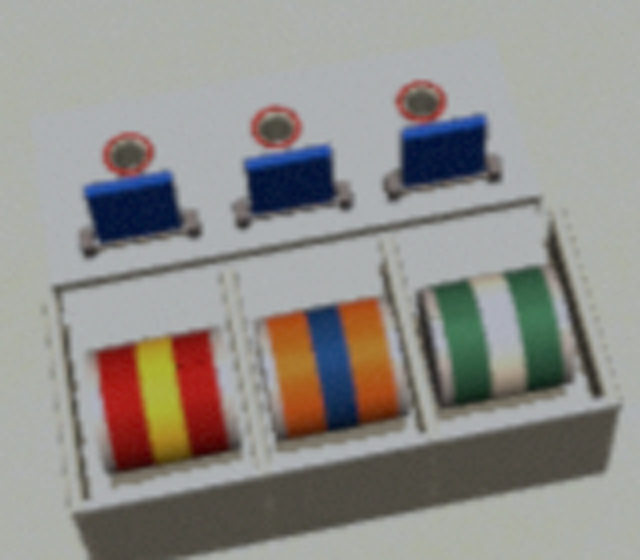

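View pics/c2.png

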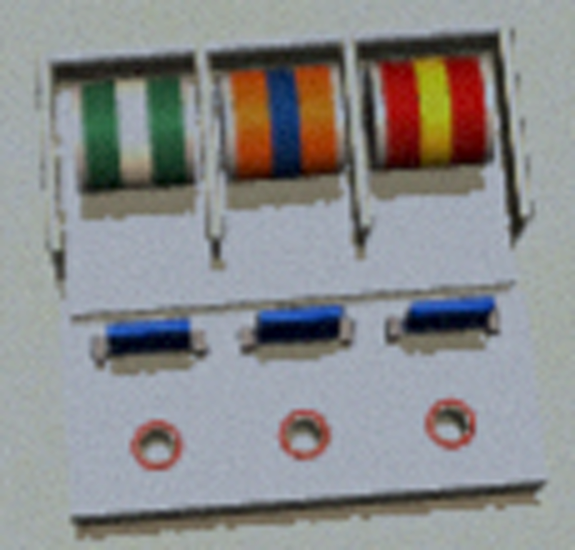

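View pics/c3.png

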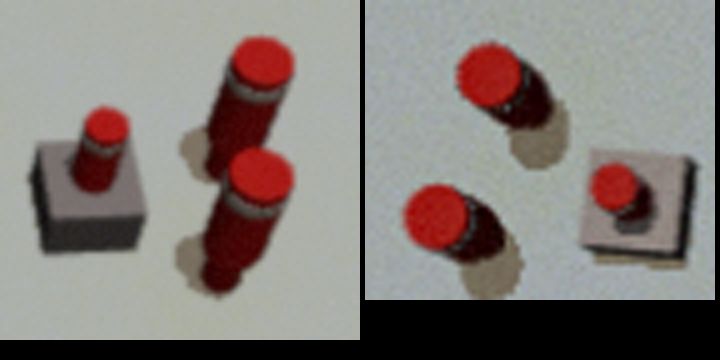

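```bash
cat > h.py <<'E'
from bench import arm
import cv2,numpy as np
from scipy.optimize import least_squares
from scipy.spatial.transform import Rotation as R
P={n:arm.camera_params(n) for n in("scene","top")}
def proj(n,X):
    p=P[n];K=np.array([[p["fx"],0,p["cx"]],[0,p["fy"],p["cy"]],[0,0,1]])
    return cv2.projectPoints(np.array(X,float).reshape(-1,1,3),p["rvec"],p["tvec"],K,p["D"])[0].reshape(-1,2)
def unproj(n,uv,z):
    p=P[n];K=np.array([[p["fx"],0,p["cx"]],[0,p["fy"],p["cy"]],[0,0,1]])
    uv=np.array(uv,float).reshape(-1,1,2)
    r=cv2.undistortPoints(uv,K,p["D"]).reshape(-1,2);Rm=cv2.Rodrigues(p["rvec"])[0]
    C=-Rm.T@p["tvec"];d=np.c_[r,np.ones(len(r))]@Rm
    return C+d*((z-C[2])/d[:,2])[:,None]
def red(im,x0,y0,x1,y1):
    # weighted red centroid; im is BGR
    c=im[y0:y1,x0:x1].astype(float);w=c[:,:,2]-np.maximum(c[:,:,0],c[:,:,1]);w[w<25]=0
    yy,xx=np.mgrid[y0:y1,x0:x1];return [(w*xx).sum()/w.sum(),(w*yy).sum()/w.sum()]
def rackpt(q,X):
    X=np.array(X,float);c,s=np.cos(q[2]),np.sin(q[2])
    return np.c_[q[0]+c*X[:,0]-s*X[:,1],q[1]+s*X[:,0]+c*X[:,1],X[:,2]]
E
python3 - <<'E'
from h import *
s=cv2.imread("pics/scene0.png");t=cv2.imread("pics/top0.png")
off=lambda u,f,o:[(u[0]+.5)/f-.5+o[0],(u[1]+.5)/f-.5+o[1]]
obs={"scene":[],"top":[]}
for c in[(421,101),(275.5,128.5),(128,154)]:
    x,y=off(c,4,(220,170));x,y=int(round(x)),int(round(y));obs["scene"].append(red(s,x-8,y-7,x+9,y+8))
for c in[(156,445),(304,434),(450,423)]:
    x,y=off(c,5,(285,120));x,y=int(round(x)),int(round(y));obs["top"].append(red(t,x-7,y-7,x+8,y+8))
print(obs)
X=[[-60,90,45],[-60,0,45],[-60,-90,45]]
for n in obs: print(n,unproj(n,obs[n],45).round(1).tolist())
for ns in(["scene"],["top"],["scene","top"]):
    f=lambda q:np.concatenate([(proj(n,rackpt(q,X))-obs[n]).ravel() for n in ns])
    r=least_squares(f,[600,0,0],x_scale=[1,1,.01]);print(ns,r.x,r.fun.round(2))
q=r.x
print("flaptops scene",proj("scene",rackpt(q,[[0,90,107],[0,0,107],[0,-90,107]])).round(1).tolist(),"top",proj("top",rackpt(q,[[0,90,107],[0,0,107],[0,-90,107]])).round(1).tolist())
np.save("q.npy",q)
# plug top disc: mask bright red
for n,im,box in(("scene",s,(414,150,436,182)),("top",t,(220,208,243,230))):
    x0,y0,x1,y1=box;c=im[y0:y1,x0:x1].astype(float);m=(c[:,:,2]>110)&(c[:,:,1]<80)
    yy,xx=np.nonzero(m);u=[xx.mean()+x0,yy.mean()+y0];print(n,m.sum(),u,unproj(n,[u],95))
for l,X0 in(("jar",(0,0,110)),):
    pass
print("jar",unproj("top",[[434,229]],110),"tin",unproj("top",[[449,157]],100),"carton",unproj("top",[[228,137]],120))
E
```

```text
{'scene': [[np.float64(324.85219638242893), np.float64(195.27803617571058)], [np.float64(288.521562658549), np.float64(201.40284119736174)], [np.float64(251.09048361934478), np.float64(208.36973478939157)]], 'top': [[np.float64(315.8237015362107), np.float64(208.73299195318216)], [np.float64(345.57322730284955), np.float64(206.60304837640822)], [np.float64(374.62296195652175), np.float64(204.55638586956522)]]}
scene [[516.2, 52.9, 45.0], [529.5, -35.8, 45.0], [544.9, -125.6, 45.0]]
top [[515.5, 52.0, 45.0], [529.8, -37.9, 45.0], [543.6, -125.9, 45.0]]
['scene'] [ 5.89454825e+02 -2.66272204e+01  1.59509494e-01] [-0.1  -0.09 -0.16  0.25  0.25 -0.15]
['top'] [ 5.88897585e+02 -2.79359190e+01  1.56406238e-01] [ 0.11 -0.01 -0.2   0.03  0.08 -0.01]
['scene', 'top'] [ 5.89187434e+02 -2.71618692e+01  1.57924634e-01] [-0.27 -0.13 -0.34  0.16  0.06 -0.29 -0.1  -0.09 -0.41 -0.09 -0.14 -0.17]
flaptops scene [[330.2, 201.3], [291.0, 208.3], [251.1, 215.4]] top [[314.0, 184.9], [344.6, 182.7], [375.0, 180.6]]
scene 0 [np.float64(nan), np.float64(nan)] [[nan nan nan]]
top 0 [np.float64(nan), np.float64(nan)] [[nan nan nan]]
jar [[ 473.88400702 -294.4333322   110.        ]] tin [[ 697.38879687 -336.0150215   100.        ]] carton [[696.92614027 330.66779614 120.        ]]<stdin>:21: RuntimeWarning: Mean of empty slice.
  ret = ret.dtype.type(ret / rcount)
```

```bash
cat >> h.py <<'E'
q=np.load("q.npy")
def plan(target,down=True,sgn=None,yaw=None,meas=None):
    """print shift (cm, tool axes) and turn (deg rotvec, tool axes) to bring TCP to target with tool y down, tool z along yaw"""
    st=arm.read_state();Rm=R.from_quat(st["ee_rot"]);p=st["position"]
    d=Rm.inv().apply(np.array(target)-p)/10
    yaw=q[2] if yaw is None else yaw
    out=[]
    for k in(0,np.pi):
        z=np.array([np.cos(yaw+k),np.sin(yaw+k),0]);y=np.array([0,0,-1.]);x=np.cross(y,z)
        T=R.from_matrix(np.c_[x,y,z]);rv=(Rm.inv()*T).as_rotvec(degrees=True);out.append(rv)
    rv=min(out,key=np.linalg.norm)
    print("pos",p.round(1),"shift",d.round(2),"turn",rv.round(2),"| alt",max(out,key=np.linalg.norm).round(1),"F",st["contact_force"].round(2),"t",st["clock"],"w",round(st["gripper_width"],1))
    print("axes x,y,z world:",Rm.as_matrix().T.round(3).tolist())
E
python3 - <<'E'
from h import *
s=cv2.imread("pics/scene0.png");t=cv2.imread("pics/top0.png")
for n,im,box in(("scene",s,(414,150,436,182)),("top",t,(220,208,243,230))):
    x0,y0,x1,y1=box;c=im[y0:y1,x0:x1].astype(float)
    r=c[:,:,2]-c[:,:,1];print(c[:,:,2].max(),r.max())
    th=0.72*r.max()
    m=(r>th)
    if n=="scene": print((r).astype(int)[:22])
    yy,xx=np.nonzero(m);u=[xx.mean()+x0,yy.mean()+y0];print(n,m.sum(),u,unproj(n,[u],95))
    print("block top proj", )
ft=rackpt(q,[[0,-90,107]]);print(ft)
plan([ft[0][0],ft[0][1],220])
E
```

```text
110.0 91.0
[[-2 -2 -2 -1 -1 -3 -2 -3 -3 -2 -2 -1 -2 -1 -2 -3 -2 -2 -3 -2 -1 -2]
 [-2 -2 -2 -3 -1 -2 -1 -2 -2 -2 -2 -2 -3 -2 -2 -2 -2 -2 -2 -2 -2 -2]
 [-2 -2 -3 -2 -3 -3 -3 -2 -2 -3 -3 -1 -3 -2 -2 -2 -2 -2 -3 -2 -2 -2]
 [-3 -3 -2 -2 -2 -2 -2 -2 -1 -2 -2 -2 -3 -3 -3 -2 -1 -2 -2 -2 -2 -1]
 [-2 -2 -2 -2 -2 -2 -3 -3 -2 -2 -2 -2 -2 -2 -3 -2 -2 -2 -2 -2 -2 -2]
 [-2 -2 -2 -2 -2 -2 -2 -3 -2 -2 -1  1  0  0 -1 -2 -2 -2 -2 -1 -3 -2]
 [-2 -2 -2 -3 -2 -3 -2 -3 -1  2 11 27 25 17 11  1  0 -2 -2 -2 -2 -2]
 [-3 -2 -2 -2 -2 -2 -1  0 11 33 51 64 63 56 49 30 12  1 -2 -2 -2 -2]
 [-1 -2 -1 -3 -2 -3  0  9 38 67 82 87 86 84 79 67 43 19  1 -2 -2 -2]
 [-2 -2 -2 -3 -2 -3  1 23 66 83 89 87 89 88 87 86 74 47 17 -1 -2 -3]
 [-2 -2 -2 -1 -2 -1  5 39 82 88 88 90 90 87 91 89 85 62 24  0 -1 -2]
 [-3 -1 -3 -1 -3 -1  4 44 84 88 89 90 91 90 90 89 87 71 32  1 -2 -3]
 [-1 -2 -2 -2 -3 -2  4 39 80 87 89 89 89 89 89 89 90 76 29  1 -2 -2]
 [-1 -2 -3 -2 -2 -2  2 23 59 79 87 89 89 89 88 88 84 65 19  0 -2 -2]
 [-2 -2 -2 -1 -2 -1  4  9 35 56 72 81 86 87 85 85 72 35  9  0 -2 -2]
 [ 1  2  2  3  3  4  9  4 11 30 45 55 63 68 60 54 38 1
[... 266 characters left out ...]
33 25 15  7  4  3 -1 -2]
 [ 5  5  4  5 12 28 29 34 36 38 38 40 36 40 37 22 11  6  6  3  1 -2]
 [ 5  5  5  6 19 27 31 33 37 38 42 41 38 39 38 19  9  7  7  4  0 -2]]
scene 61 [np.float64(426.3606557377049), np.float64(161.04918032786884)] [[462.66888557 301.78260431  95.        ]]
block top proj
105.0 86.0
top 57 [np.float64(229.43859649122808), np.float64(216.82456140350877)] [[461.37732221 300.57494069  95.        ]]
block top proj
[[ 603.34164437 -116.04189126  107.        ]]
pos [ 214.8 -586.9  220.8] shift [52.67  0.08 30.87] turn [  0.   -78.95   0.  ] | alt [ -0. 101.   0.] F [ 0.91 -0.16 -0.37] t 0.8 w 85.6
axes x,y,z world: [[0.939, 0.344, 0.0], [0.0, 0.0, -1.0], [-0.344, 0.939, 0.0]]
```

```bash
python3 -m inch '[[0.45,26,0,15,0,-40,0],[0.45,52.7,0,30.9,0,-79,0],[0.45,52.7,0,30.9,0,-79,0],[0.45,52.7,0,30.9,0,-79,0],[0.45,52.7,0,30.9,0,-79,0],[0.45,52.7,0,30.9,0,-79,0],[0.45,52.7,0,30.9,0,-79,0],[0.45,52.7,0,30.9,0,-79,0],[0.45,52.7,0,30.9,0,-79,0],[0.45,52.7,0,30.9,0,-79,0],[0.45,52.7,0,30.9,0,-79,0],[0.45,52.7,0,30.9,0,-79,0],[0.45,52.7,0,30.9,0,-79,0],[0.45,52.7,0,30.9,0,-79,0],[0.45,52.7,0,30.9,0,-79,0],[0.45,52.7,0,30.9,0,-79,0],[0.45,52.7,0,30.9,0,-79,0],[0.45,52.7,0,30.9,0,-79,0],[0.45,52.7,0,30.9,0,-79,0]]'
python3 - <<'E'
from h import *
plan([603.3,-116,150])
print(arm.read_state()["joints"].round(2))
E
```

```text
clock: 2.38
position: [602.8, -116.6, 221.0]
ee_rot: [-0.459, -0.538, 0.538, 0.459]
contact_force: [0.1, -0.4, -0.1]
gripper_width: 38.3
pos [ 602.8 -116.6  221. ] shift [ 0.05  7.1  -0.06] turn [-0.02 -0.02 -0.  ] | alt [  0. 180.  -0.] F [ 0.09 -0.36 -0.15] t 2.3833 w 38.3
axes x,y,z world: [[-0.157, 0.988, -0.0], [-0.0, -0.0, -1.0], [-0.988, -0.157, 0.0]]
[ 0.07  0.37 -0.02  0.   -1.18  0.09]
```

```bash
python3 -m inch '[[0.45,0,4,0,0,0,0],[0.45,0,7,0,0,0,0],[0.45,0,9,0,0,0,0],[0.45,0,10,0,0,0,0],[0.45,0,10.8,0,0,0,0],[0.45,0,11.5,0,0,0,0],[0.45,0,11.5,0,0,0,0]]'
python3 - <<'E'
from h import *
im=[arm.get_image(n)[:,:,::-1] for n in("scene","top")]
a=cv2.resize(im[0][120:260,230:380],None,fx=3,fy=3);b=cv2.resize(im[1][110:220,290:400],None,fx=3,fy=3)
o=np.zeros((420,790,3),np.uint8);o[:,:450]=a;o[:330,455:785]=b
cv2.imwrite("pics/d1.png",np.clip(o*1.6,0,255).astype(np.uint8))
E
```

```text
clock: 2.97
position: [603.3, -116.1, 105.5]
ee_rot: [-0.459, -0.538, 0.538, 0.459]
contact_force: [0.0, 0.1, -0.1]
gripper_width: 38.5
```

View pics/d1.png

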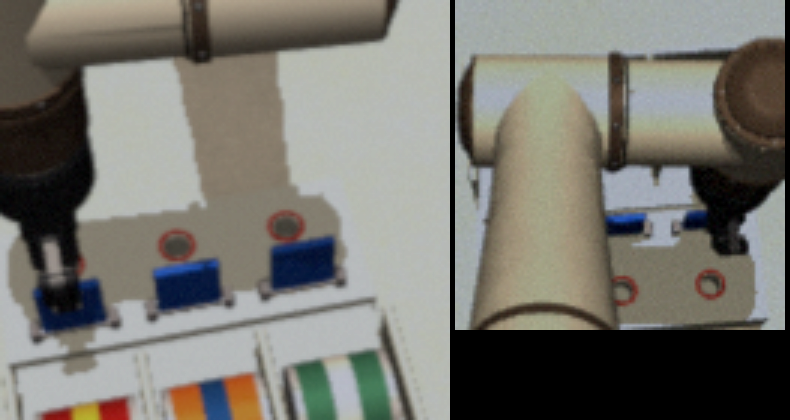

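```bash
python3 -m inch '[[0.45,0,0,0.3,0,0,0],[0.45,0,0,0.6,0,0,0],[0.45,0,0,0.8,0,0,0],[0.45,0,0,0.9,0,0,0],[0.45,0,0,1.0,0,0,0],[0.45,0,0,1.1,0,0,0],[0.45,0,0,1.2,0,0,0],[0.45,0,0,1.2,0,0,0]]'
python3 -m inch '[[0.45,0,0,0.05,0,0,0],[0.45,0,0,0.1,0,0,0],[0.45,0,0,0.1,0,0,0]]'
python3 -m inch '[[0.45,0,0,0.05,0,0,0],[0.45,0,0,0.1,0,0,0],[0.45,0,0,0.1,0,0,0]]'
```

```text
clock: 3.73
position: [591.5, -117.5, 105.8]
ee_rot: [-0.459, -0.538, 0.538, 0.459]
contact_force: [-0.3, 0.6, -0.3]
gripper_width: 38.4
clock: 3.98
position: [590.6, -117.7, 105.8]
ee_rot: [-0.459, -0.538, 0.538, 0.459]
contact_force: [0.1, 0.5, -0.8]
gripper_width: 38.4
clock: 4.23
position: [589.6, -117.9, 105.8]
ee_rot: [-0.459, -0.538, 0.538, 0.459]
contact_force: [0.8, -0.2, 0.0]
gripper_width: 38.8
```

```bash
for i in 1 2; do python3 -m inch '[[0.45,0,0,0.05,0,0,0],[0.45,0,0,0.1,0,0,0],[0.45,0,0,0.1,0,0,0]]' | egrep 'pos|force|wid'; done
```

```text
position: [588.6, -118.0, 105.8]
contact_force: [-0.4, 0.1, -0.1]
gripper_width: 38.2
position: [587.6, -118.2, 105.8]
contact_force: [0.3, -0.1, 0.2]
gripper_width: 38.4
```

```bash
python3 -m inch '[[0.45,0,0,0.05,0,0,0],[0.45,0,0,0.1,0,0,0],[0.45,0,0,0.1,0,0,0]]' | egrep 'pos|force|wid'
```

```text
position: [586.6, -118.3, 105.8]
contact_force: [0.0, -0.4, -0.2]
gripper_width: 38.5
```

```bash
python3 -m inch '[[0.45,0,0,0.05,0,0,0],[0.45,0,0,0.1,0,0,0],[0.45,0,0,0.1,0,0,0]]' | egrep 'pos|force|wid'
```

```text
position: [585.6, -118.5, 105.8]
contact_force: [0.1, 0.2, -0.5]
gripper_width: 38.7
```

```bash
python3 -m inch '[[0.45,0,0,0.05,0,0,0],[0.45,0,0,0.1,0,0,0],[0.45,0,0,0.1,0,0,0]]' | egrep 'pos|force|wid'
```

```text
position: [584.7, -118.6, 105.8]
contact_force: [0.2, 0.6, 0.8]
gripper_width: 38.7
```

```bash
python3 - <<'E'
from h import *
im=[arm.get_image(n)[:,:,::-1] for n in("scene","top")]
a=cv2.resize(im[0][180:250,230:310],None,fx=6,fy=6,interpolation=cv2.INTER_CUBIC);b=cv2.resize(im[1][160:220,340:400],None,fx=5,fy=5,interpolation=cv2.INTER_CUBIC)
o=np.zeros((420,790,3),np.uint8);o[:,:480]=a;o[:300,485:785]=b
cv2.imwrite("pics/d2.png",np.clip(o*1.8,0,255).astype(np.uint8))
E
```

```text
(no output)
```

View pics/d2.png

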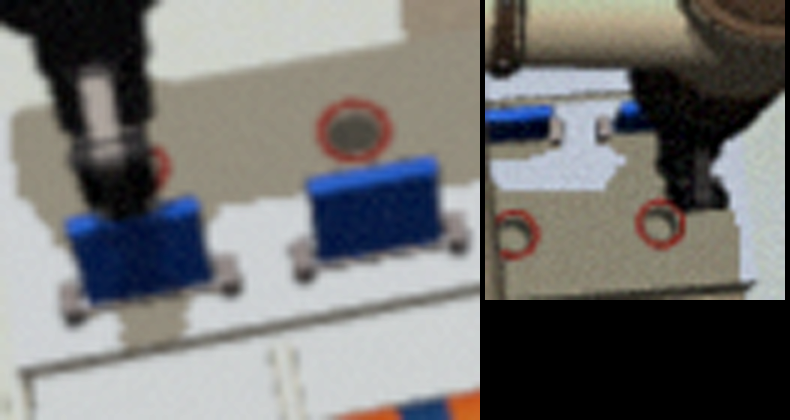

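```bash
python3 - <<'E'
from h import *
p=arm.read_state()["position"]
c,s=np.cos(q[2]),np.sin(q[2])
for d in(19,26,33):
  for z in(85,92,100,107,112):
    X=[p[0]+c*d,p[1]+s*d,z];u=proj("scene",[X])[0];print(d,z,u.round(1),((u-[230,180])*6).round(0))
print(proj("scene",rackpt(q,[[4,-115,107],[4,-65,107],[4,-115,52],[4,-65,52]])).round(1), (proj("scene",rackpt(q,[[4,-115,107],[4,-65,107],[4,-90,107]]))-[230,180])*6)
E
```

```text
19 85 [252.5 220.5] [135. 243.]
19 92 [252.1 218.9] [133. 233.]
19 100 [251.7 217. ] [130. 222.]
19 107 [251.3 215.4] [128. 212.]
19 112 [251.  214.2] [126. 205.]
26 85 [252.9 223.1] [138. 259.]
26 92 [252.5 221.5] [135. 249.]
26 100 [252.1 219.7] [133. 238.]
26 107 [251.7 218. ] [130. 228.]
26 112 [251.4 216.9] [129. 221.]
33 85 [253.3 225.7] [140. 274.]
33 92 [253.  224.2] [138. 265.]
33 100 [252.5 222.3] [135. 254.]
33 107 [252.1 220.7] [133. 244.]
33 112 [251.8 219.5] [131. 237.]
[[240.1 218.9]
 [262.6 214.9]
 [243.6 231.2]
 [265.  227.3]] [[ 60.77328984 233.15891306]
 [195.30381132 209.19744873]
 [128.21229933 221.14722074]]
```

```bash
cat >> h.py <<'E'
def flapview(fn,y=-90,lean=0,f=9):
    im=arm.get_image("scene")[:,:,::-1]
    def pts(a):
        L=[]
        for x,z in((4,57.5),(4,2.5),(-4,57.5)):
            for yy in(-25,25): L.append([x*np.cos(a)+z*np.sin(a),y+yy,49.5+z*np.cos(a)-x*np.sin(a)])
        return proj("scene",rackpt(q,L))
    c=pts(0).mean(0);x0,y0=int(c[0]-38),int(c[1]-38)
    o=cv2.resize(im[y0:y0+65,x0:x0+76],None,fx=f,fy=f,interpolation=cv2.INTER_CUBIC)
    o=np.clip(o*2.2,0,255).astype(np.uint8)
    for a,col in((0,(0,255,255)),(lean,(0,255,0))):
        for u in pts(a): cv2.circle(o,tuple(int(v) for v in (u-[x0,y0]+.5)*f),3,col,-1)
    cv2.imwrite(fn,o)
E
python3 -c "
from h import *
flapview('pics/d3.png',-90,-0.42)
flapview('pics/d3m.png',0,-0.42)"
```

```text
(no output)
```

View pics/d3.png

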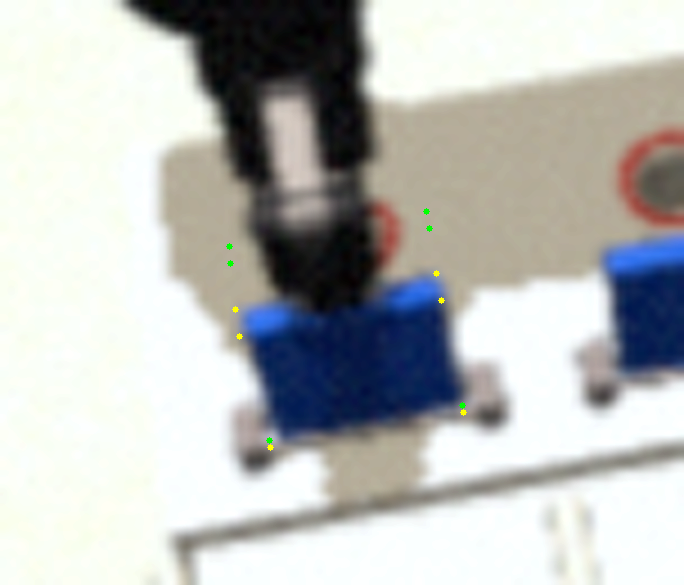

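View pics/d3m.png

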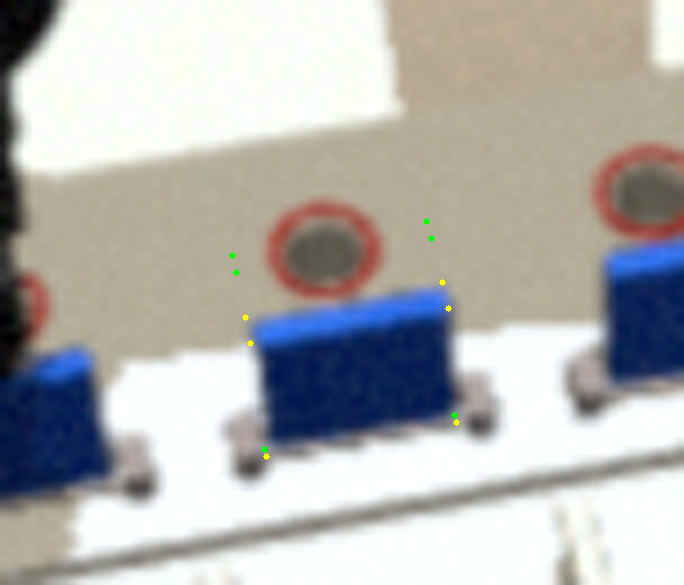

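```bash
python3 -m inch '[[0.45,0,0,-1,0,0,0],[0.45,0,0,-1.9,0,0,0],[0.45,0,0,-1.9,0,0,0],[0.45,0,0.7,-1.9,0,0,0],[0.45,0,1.3,-1.9,0,0,0],[0.45,0,1.5,-1.9,0,0,0],[0.45,0,1.5,-1.9,0,0,0]]'; python3 -c "
from h import *
flapview('pics/d4.png',-90,-0.42)"
```

```text
clock: 6.27
position: [602.5, -115.7, 89.4]
ee_rot: [-0.458, -0.537, 0.539, 0.46]
contact_force: [-0.1, 0.7, -0.4]
gripper_width: 38.4
```

View pics/d4.png

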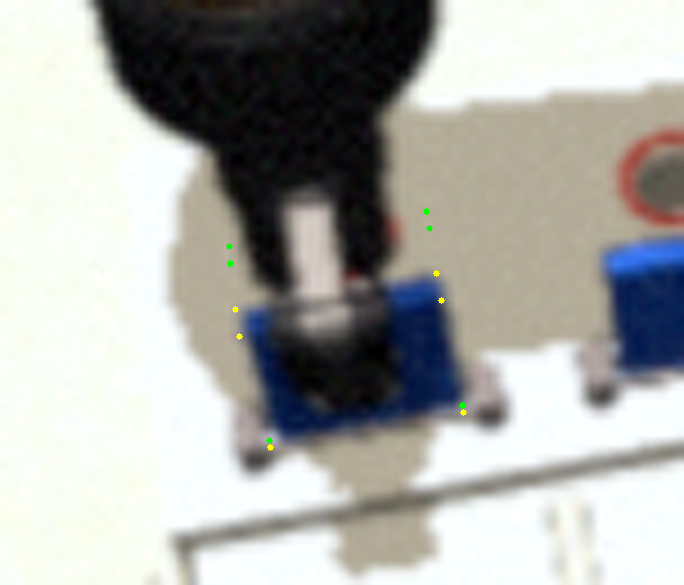

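```bash
python3 -m inch '[[0.45,0,0,0.4,0,0,0],[0.45,0,0,0.7,0,0,0],[0.45,0,0,0.9,0,0,0],[0.45,0,0,1.0,0,0,0],[0.45,0,0,1.1,0,0,0],[0.45,0,0,1.1,0,0,0]]' | egrep 'pos|force|wid'
```

```text
position: [592.5, -117.4, 91.1]
contact_force: [-0.6, -0.4, -1.5]
gripper_width: 38.3
```

```bash
python3 -m inch '[[0.45,0,0,0.05,0,0,0],[0.45,0,0,0.1,0,0,0],[0.45,0,0,0.1,0,0,0]]' | egrep 'pos|force|wid'
```

```text
position: [591.6, -117.5, 90.8]
contact_force: [0.5, 0.8, 0.7]
gripper_width: 38.2
```

```bash
python3 -m inch '[[0.45,0,0,0.05,0,0,0],[0.45,0,0,0.1,0,0,0],[0.45,0,0,0.1,0,0,0]]' | egrep 'pos|force|wid'
```

```text
position: [590.6, -117.7, 90.7]
contact_force: [-0.2, -0.2, -0.6]
gripper_width: 38.6
```

```bash
python3 -m inch '[[0.45,0,0,0.05,0,0,0],[0.45,0,0,0.1,0,0,0],[0.45,0,0,0.1,0,0,0]]' | egrep 'pos|force|wid'
```

```text
position: [589.6, -117.8, 90.8]
contact_force: [0.7, -0.3, 0.1]
gripper_width: 38.3
```

```bash
python3 -m inch '[[0.45,0,0,0.05,0,0,0],[0.45,0,0,0.1,0,0,0],[0.45,0,0,0.1,0,0,0]]' | egrep 'pos|force|wid'
```

```text
position: [588.6, -118.0, 90.8]
contact_force: [-1.1, 0.4, -0.7]
gripper_width: 38.9
```

```bash
python3 -m inch '[[0.45,0,0,0.05,0,0,0],[0.45,0,0,0.1,0,0,0],[0.45,0,0,0.1,0,0,0]]' | egrep 'pos|force|wid'
```

```text
position: [587.6, -118.1, 90.8]
contact_force: [0.9, 0.2, -0.4]
gripper_width: 38.5
```

```bash
python3 -m inch '[[0.45,0,0,0.05,0,0,0],[0.45,0,0,0.1,0,0,0],[0.45,0,0,0.1,0,0,0]]' | egrep 'pos|force|wid'
```

```text
position: [586.7, -118.3, 90.8]
contact_force: [1.4, -0.6, -0.4]
gripper_width: 38.6
```

```bash
python3 -m inch '[[0.45,0,0,0.05,0,0,0],[0.45,0,0,0.1,0,0,0],[0.45,0,0,0.1,0,0,0]]' | egrep 'pos|force|wid'
```

```text
position: [585.8, -118.5, 90.9]
contact_force: [-0.2, 0.0, -0.8]
gripper_width: 38.6
```

```bash
python3 -c "
from h import *
flapview('pics/d5.png',-90,-0.2)"
```

```text
(no output)
```

View pics/d5.png

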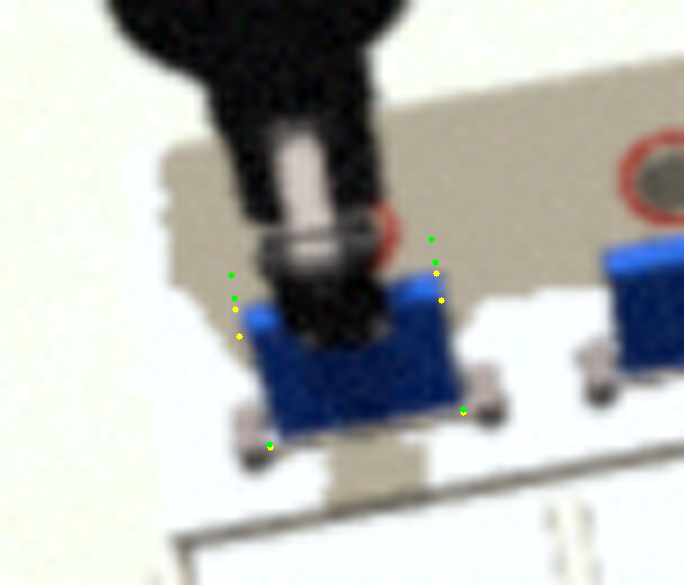

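```bash
python3 -m inch '[[0.45,0,0,0.05,0,0,0],[0.45,0,0,0.1,0,0,0],[0.45,0,0,0.1,0,0,0]]' | egrep 'pos|force|wid'
```

```text
position: [585.3, -118.5, 90.9]
contact_force: [1.6, -0.6, -0.9]
gripper_width: 38.2
```

```bash
python3 -m inch '[[0.45,0,0,0.05,0,0,0],[0.45,0,0,0.1,0,0,0],[0.45,0,0,0.1,0,0,0]]' | egrep 'pos|force|wid'
```

```text
position: [585.0, -118.6, 90.9]
contact_force: [6.1, 0.9, -2.6]
gripper_width: 38.5
```

```bash
python3 -m inch '[[0.45,0,0,0.05,0,0,0],[0.45,0,0,0.1,0,0,0],[0.45,0,0,0.1,0,0,0]]' | egrep 'pos|force|wid'
```

```text
position: [584.9, -118.6, 91.0]
contact_force: [6.3, 1.6, -4.8]
gripper_width: 38.5
```

```bash
python3 -m inch '[[0.45,0,0,-1,0,0,0],[0.45,0,0,-2,0,0,0],[0.45,0,0,-2.6,0,0,0],[0.45,0,0,-3.0,0,0,0],[0.45,0,0,-3.2,0,0,0],[0.45,0,0,-3.3,0,0,0],[0.45,0,0,-3.3,0,0,0]]' | egrep 'pos|force|wid'
```

```text
position: [615.2, -113.7, 90.6]
contact_force: [0.6, -0.2, 0.2]
gripper_width: 38.6
```

```bash
python3 -m inch '[[0.45,0,0,-0.1,0,0,0],[0.45,0,0,-0.2,0,0,0],[0.45,0,0,-0.2,0,0,0]]' | egrep 'pos|force|wid'
```

```text
position: [617.2, -113.5, 90.8]
contact_force: [-0.6, -1.1, -0.1]
gripper_width: 38.6
```

```bash
python3 -m inch '[[0.45,0,0,-0.05,0,0,0],[0.45,0,0,-0.1,0,0,0],[0.45,0,0,-0.1,0,0,0]]' | egrep 'pos|force|wid'
```

```text
position: [618.4, -113.2, 90.9]
contact_force: [-0.4, 0.7, 0.8]
gripper_width: 38.4
```

```bash
python3 -m inch '[[0.45,0,0,-0.05,0,0,0],[0.45,0,0,-0.1,0,0,0],[0.45,0,0,-0.1,0,0,0]]' | egrep 'pos|force|wid'
```

```text
position: [618.9, -113.2, 90.8]
contact_force: [-1.7, -0.6, 0.2]
gripper_width: 38.1
```

```bash
python3 -m inch '[[0.45,0,0,-0.05,0,0,0],[0.45,0,0,-0.1,0,0,0],[0.45,0,0,-0.1,0,0,0]]' | egrep 'pos|force|wid'
```

```text
position: [619.1, -113.1, 90.8]
contact_force: [-5.5, -0.8, 3.8]
gripper_width: 38.3
```

```bash
python3 -m inch '[[0.45,0,0,-0.05,0,0,0],[0.45,0,0,-0.1,0,0,0],[0.45,0,0,-0.1,0,0,0]]' | egrep 'pos|force|wid'
```

```text
position: [619.2, -113.1, 90.7]
contact_force: [-6.8, -0.5, 5.6]
gripper_width: 38.1
```

```bash
python3 -m inch '[[0.45,0,0,-0.05,0,0,0],[0.45,0,0,-0.1,0,0,0],[0.45,0,0,-0.1,0,0,0]]' | egrep 'pos|force|wid'
```

```text
position: [619.3, -113.1, 90.6]
contact_force: [-8.0, -0.9, 6.2]
gripper_width: 38.3
```

```bash
python3 -m inch '[[0.45,0,0,1,0,0,0],[0.45,0,0,2,0,0,0],[0.45,0,-2,2,0,0,0],[0.45,0,-4.5,2,0,0,0],[0.45,3,-4.5,2,0,0,0],[0.45,6,-4.5,2,0,0,0],[0.45,9,-4.5,2,0,0,0],[0.45,9,-4.5,2,0,0,0],[0.45,9,-4.5,2,0,0,0]]'; python3 -c "
from h import *
plan(rackpt(q,[[-1,0,90.5]])[0])"
```

```text
clock: 12.2
position: [588.8, -25.3, 136.2]
ee_rot: [0.459, 0.539, -0.538, -0.457]
contact_force: [0.2, 0.1, -0.3]
gripper_width: 38.7
pos [588.8 -25.3 136.2] shift [-0.19  4.57  0.11] turn [0.14 0.21 0.01] | alt [   0.  -179.8   -0.2] F [ 0.21  0.09 -0.29] t 12.2 w 38.7
axes x,y,z world: [[-0.161, 0.987, 0.0], [0.002, 0.001, -1.0], [-0.987, -0.161, -0.003]]
```

Down over the middle flap, then to the front.

```bash
python3 -m inch '[[0.45,-0.2,1.5,0.1,0,0.2,0],[0.45,-0.2,3,0.1,0,0.2,0],[0.45,-0.2,4,0.1,0,0.2,0],[0.45,-0.2,4.6,0.1,0,0.2,0],[0.45,-0.2,4.6,0.1,0,0.2,0],[0.45,-0.2,4.6,0.6,0,0.2,0],[0.45,-0.2,4.6,1.0,0,0.2,0],[0.45,-0.2,4.6,1.3,0,0.2,0],[0.45,-0.2,4.6,1.5,0,0.2,0],[0.45,-0.2,4.6,1.5,0,0.2,0]]' | egrep 'pos|force|wid'; python3 -c "
from h import *
p=arm.read_state()['position']-[q[0],q[1],0];c,s=np.cos(q[2]),np.sin(q[2]);print(p[0]*c+p[1]*s,-p[0]*s+p[1]*c)
flapview('pics/e1.png',0,-0.2)"
```

```text
position: [573.6, -31.3, 90.5]
contact_force: [0.5, 0.2, 0.3]
gripper_width: 38.6
-16.07536852561135 -1.6393982012939254
```

View pics/e1.png

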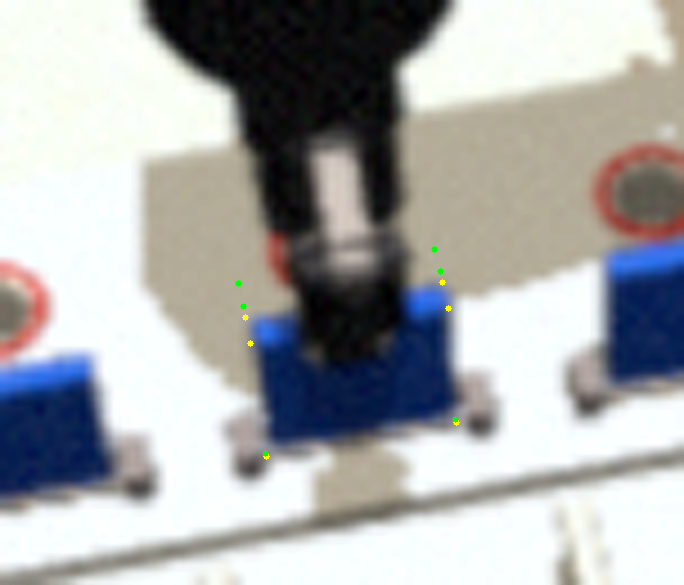

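```bash
python3 -m inch '[[0.45,0,0,0.05,0,0,0],[0.45,0,0,0.1,0,0,0],[0.45,0,0,0.1,0,0,0]]' | egrep 'pos|force'
```

```text
position: [573.0, -31.4, 89.9]
contact_force: [0.2, -0.0, -0.2]
```

```bash
python3 -m inch '[[0.45,0,0,0.05,0,0,0],[0.45,0,0,0.1,0,0,0],[0.45,0,0,0.1,0,0,0]]' | egrep 'pos|force'
```

```text
position: [571.8, -31.6, 89.8]
contact_force: [0.2, 0.1, 0.3]
```

```bash
python3 -m inch '[[0.45,0,0,0.05,0,0,0],[0.45,0,0,0.1,0,0,0],[0.45,0,0,0.1,0,0,0]]' | egrep 'pos|force'
```

```text
position: [570.7, -31.7, 89.8]
contact_force: [-0.1, -0.2, -0.9]
```

```bash
python3 -m inch '[[0.45,0,0,0.05,0,0,0],[0.45,0,0,0.1,0,0,0],[0.45,0,0,0.1,0,0,0]]' | egrep 'pos|force'
```

```text
position: [569.7, -31.9, 89.8]
contact_force: [-0.2, -0.1, 0.2]
```

```bash
python3 -m inch '[[0.45,0,0,0.05,0,0,0],[0.45,0,0,0.1,0,0,0],[0.45,0,0,0.1,0,0,0]]' | egrep 'pos|force'
```

```text
position: [568.7, -32.1, 89.8]
contact_force: [-0.7, 0.5, -0.2]
```

```bash
python3 -m inch '[[0.45,0,0,0.05,0,0,0],[0.45,0,0,0.1,0,0,0],[0.45,0,0,0.1,0,0,0]]' | egrep 'pos|force'
```

```text
position: [567.7, -32.2, 89.8]
contact_force: [-0.5, -0.0, -0.3]
```

```bash
python3 -m inch '[[0.45,0,0,0.05,0,0,0],[0.45,0,0,0.1,0,0,0],[0.45,0,0,0.1,0,0,0]]' | egrep 'pos|force'; python3 -c "
from h import *
flapview('pics/e2.png',0,-0.1)"
```

```text
position: [566.7, -32.4, 89.8]
contact_force: [-0.7, 0.5, -0.4]
```

View pics/e2.png

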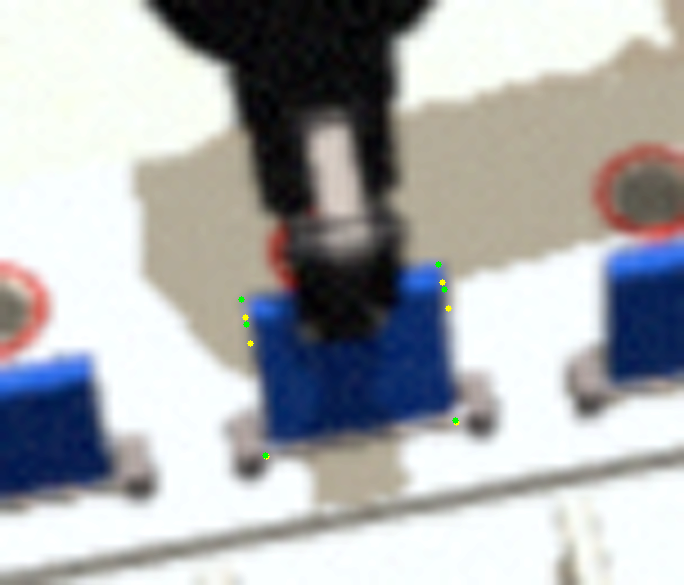

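```bash
python3 -m inch '[[0.45,0,0,0.1,0,0,0],[0.45,0,0,0.2,0,0,0],[0.45,0,0,0.3,0,0,0],[0.45,0,0,0.4,0,0,0],[0.45,0,0,0.5,0,0,0],[0.45,0,0,0.6,0,0,0],[0.45,0,0,0.6,0,0,0]]' | egrep 'pos|force'
```

```text
position: [560.7, -33.3, 89.8]
contact_force: [-0.0, -0.0, 0.1]
```

```bash
python3 -m inch '[[0.45,0,0,0.1,0,0,0],[0.45,0,0,0.2,0,0,0],[0.45,0,0,0.3,0,0,0],[0.45,0,0,0.3,0,0,0]]' | egrep 'pos|force'
```

```text
position: [557.7, -33.8, 89.8]
contact_force: [-0.1, 0.3, 0.4]
```

```bash
python3 -m inch '[[0.45,0,0,0.1,0,0,0],[0.45,0,0,0.2,0,0,0],[0.45,0,0,0.2,0,0,0]]' | egrep 'pos|force'
```

```text
position: [555.8, -34.1, 89.8]
contact_force: [-0.4, 0.3, -0.3]
```

```bash
python3 -m inch '[[0.45,0,0,0.05,0,0,0],[0.45,0,0,0.1,0,0,0],[0.45,0,0,0.1,0,0,0]]' | egrep 'pos|force'
```

```text
position: [554.9, -34.2, 89.8]
contact_force: [0.9, -0.3, -0.3]
```

```bash
python3 -m inch '[[0.45,0,0,0.05,0,0,0],[0.45,0,0,0.1,0,0,0],[0.45,0,0,0.1,0,0,0]]' | egrep 'pos|force'
```

```text
position: [553.9, -34.4, 89.8]
contact_force: [0.8, 0.1, 0.2]
```

```bash
python3 -m inch '[[0.45,0,0,0.05,0,0,0],[0.45,0,0,0.1,0,0,0],[0.45,0,0,0.1,0,0,0]]' | egrep 'pos|force'
```

```text
position: [552.9, -34.5, 89.8]
contact_force: [0.3, -0.2, 0.1]
```

```bash
python3 -m inch '[[0.45,0,0,0.05,0,0,0],[0.45,0,0,0.1,0,0,0],[0.45,0,0,0.1,0,0,0]]' | egrep 'pos|force'
```

```text
position: [552.0, -34.7, 89.8]
contact_force: [-0.0, 0.3, -0.5]
```

```bash
python3 -m inch '[[0.45,0,0,0.05,0,0,0],[0.45,0,0,0.1,0,0,0],[0.45,0,0,0.1,0,0,0]]' | egrep 'pos|force'
```

```text
position: [551.0, -34.8, 89.8]
contact_force: [0.1, -0.3, -0.3]
```

```bash
python3 -m inch '[[0.45,0,0,0.05,0,0,0],[0.45,0,0,0.1,0,0,0],[0.45,0,0,0.1,0,0,0]]' | egrep 'pos|force'
```

```text
position: [550.5, -34.9, 90.0]
contact_force: [1.0, 0.2, -0.5]
```

```bash
python3 -m inch '[[0.45,0,0,0.05,0,0,0],[0.45,0,0,0.1,0,0,0],[0.45,0,0,0.1,0,0,0]]' | egrep 'pos|force'
```

```text
position: [550.2, -34.9, 90.2]
contact_force: [2.7, 0.3, -1.4]
```

```bash
python3 -m inch '[[0.45,0,0,0.05,0,0,0],[0.45,0,0,0.1,0,0,0],[0.45,0,0,0.1,0,0,0]]' | egrep 'clock|pos|force'; python3 -c "
from h import *
flapview('pics/e3.png',0,-0.42)"
```

```text
clock: 18.05
position: [550.0, -34.9, 90.4]
contact_force: [4.3, 0.0, -1.7]
```

View pics/e3.png

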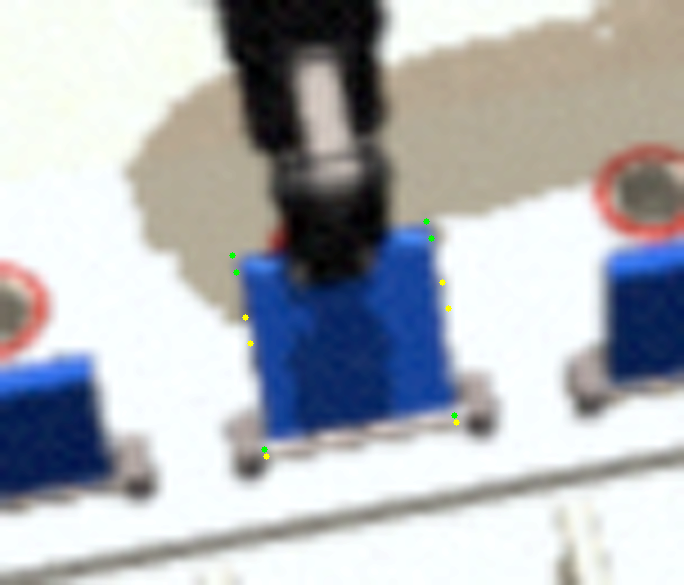

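```bash
python3 -m inch '[[0.45,0,0,-0.7,0,0,0],[0.45,0,0,-1.4,0,0,0],[0.45,0,0,-2,0,0,0],[0.45,0,0,-2.4,0,0,0],[0.45,0,0,-2.6,0,0,0],[0.45,0,0,-2.7,0,0,0],[0.45,0,0,-2.8,0,0,0],[0.45,0,0,-2.9,0,0,0],[0.45,0,0,-3.0,0,0,0],[0.45,0,0,-3.1,0,0,0],[0.45,0,0,-3.2,0,0,0],[0.45,0,0,-3.3,0,0,0],[0.45,0,0,-3.4,0,0,0],[0.45,0,0,-3.5,0,0,0]]' | egrep 'pos|force'
```

```text
position: [582.4, -30.0, 89.9]
contact_force: [-2.0, 0.3, 1.9]
```

```bash
python3 -m inch '[[0.45,0,0,-0.1,0,0,0],[0.45,0,0,-0.2,0,0,0],[0.45,0,0,-0.3,0,0,0],[0.45,0,0,-0.4,0,0,0],[0.45,0,0,-0.5,0,0,0],[0.45,0,0,-0.6,0,0,0],[0.45,0,0,-0.7,0,0,0],[0.45,0,0,-0.8,0,0,0],[0.45,0,0,-0.9,0,0,0],[0.45,0,0,-1.0,0,0,0]]' | egrep 'pos|force'
```

```text
position: [593.5, -28.4, 93.5]
contact_force: [-5.1, 2.0, 18.0]
```

```bash
python3 -m inch '[[0.45,0,0,-0.1,0,0,0],[0.45,0,0,-0.2,0,0,0],[0.45,0,0,-0.3,0,0,0],[0.45,0,0,-0.4,0,0,0],[0.45,0,0,-0.5,0,0,0],[0.45,0,0,-0.6,0,0,0],[0.45,0,0,-0.7,0,0,0],[0.45,0,0,-0.8,0,0,0],[0.45,0,0,-0.9,0,0,0],[0.45,0,0,-1.0,0,0,0]]' | egrep 'pos|force'
```

```text
position: [607.1, -26.1, 95.6]
contact_force: [-0.8, 1.7, 18.7]
```

```bash
python3 -m inch '[[0.45,0,0,-0.1,0,0,0],[0.45,0,0,-0.2,0,0,0],[0.45,0,0,-0.3,0,0,0],[0.45,0,0,-0.4,0,0,0],[0.45,0,0,-0.5,0,0,0],[0.45,0,0,-0.6,0,0,0],[0.45,0,0,-0.7,0,0,0]]' | egrep 'pos|force'; python3 -c "
from h import *
p=arm.read_state()['position']-[q[0],q[1],0];c,s=np.cos(q[2]),np.sin(q[2]);print(p[0]*c+p[1]*s,-p[0]*s+p[1]*c)"
```

```text
position: [614.9, -24.9, 95.3]
contact_force: [1.6, 1.6, 15.0]
25.71426283719091 -1.7807859121144523
```

```bash
python3 -c "
from h import *
flapview('pics/e4.png',0,0.42)"
```

```text
(no output)
```

View pics/e4.png

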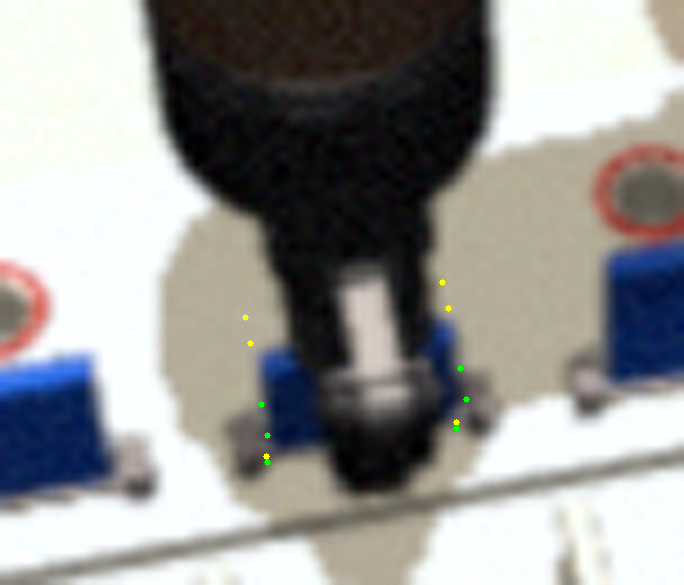

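```bash
python3 -m inch '[[0.45,0,-0.5,0,0,0,0],[0.45,0,-1,0,0,0,0],[0.45,0,-2,0,0,0,0],[0.45,0,-3,0,0,0,0],[0.45,0,-3,0,0,0,0]]' ; python3 -c "
from h import *
flapview('pics/e5.png',0,0.2)
p=arm.read_state()['position'];c,s=np.cos(q[2]),np.sin(q[2])
for d in(19,34):
  for z in(p[2]-19,p[2]-10,p[2],p[2]+10):
    X=[p[0]+c*d,p[1]+s*d,z];u=proj('scene',[X])[0];print(d,z.round(1),u.round(1))
im=arm.get_image('scene')[:,:,::-1];cv2.imwrite('pics/e6.png',np.clip(cv2.resize(im[130:270,230:380],None,fx=4,fy=4)*2.,0,255).astype(np.uint8))
"
```

```text
clock: 21.98
position: [610.7, -25.7, 122.2]
ee_rot: [0.461, 0.538, -0.536, -0.459]
contact_force: [0.6, 0.2, 0.6]
gripper_width: 38.1
19 102.1 [293.5 224.5]
19 111.1 [293.3 222.4]
19 121.1 [293.  220.1]
19 131.1 [292.8 217.7]
34 102.1 [294.7 230.3]
34 111.1 [294.5 228.2]
34 121.1 [294.3 225.9]
34 131.1 [294.  223.5]
```

View pics/e5.png

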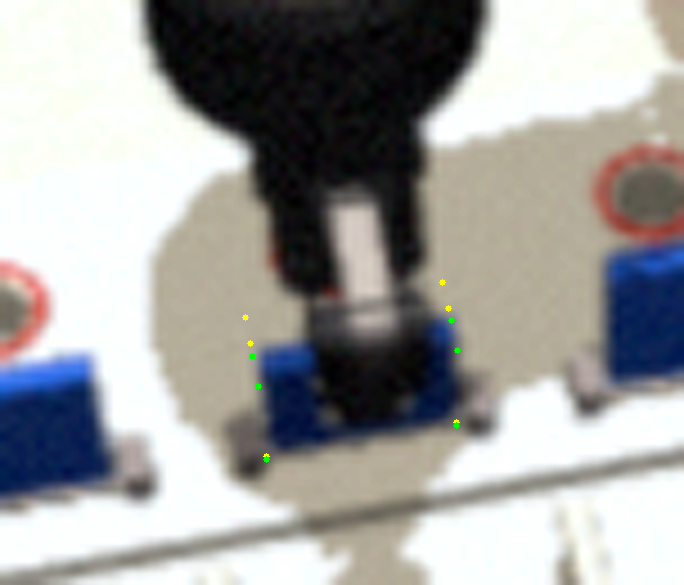

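View pics/e6.png

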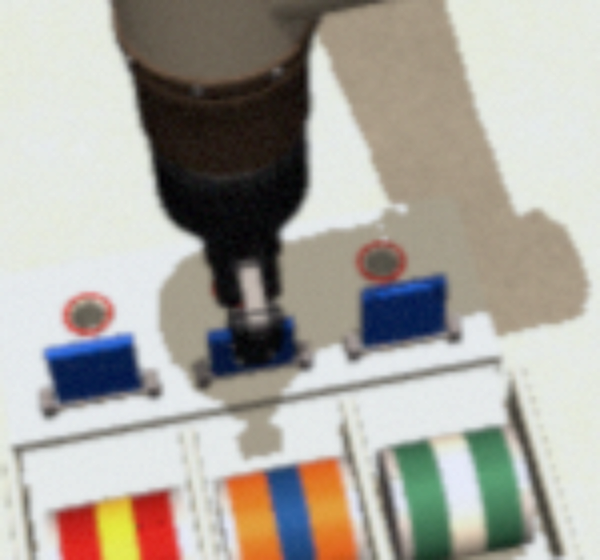

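```bash
python3 -c "
from h import *
plan(rackpt(q,[[4,0,76]])[0])"
```

```text
pos [609.5 -25.7 120.2] shift [0.17 4.42 1.63] turn [ 0.05 -0.16  0.01] | alt [-0.000e+00  1.798e+02  1.000e-01] F [ 0.93  0.34 -0.56] t 22.0833 w 38.5
axes x,y,z world: [[-0.154, 0.988, 0.0], [0.001, 0.0, -1.0], [-0.988, -0.154, -0.001]]
```

```bash
python3 -m inch '[[0.45,0.1,0,1.0,0,0,0],[0.45,0.2,0,1.6,0,0,0],[0.45,0.2,0,1.6,0,0,0],[0.45,0.2,1,1.6,0,0,0],[0.45,0.2,1.5,1.6,0,0,0],[0.45,0.2,2.0,1.6,0,0,0],[0.45,0.2,2.4,1.6,0,0,0],[0.45,0.2,2.4,1.6,0,0,0]]' | egrep 'clock|pos|force'
```

```text
clock: 22.75
position: [592.6, -26.3, 94.2]
contact_force: [-0.5, -1.0, 0.3]
```

```bash
python3 -m inch '[[0.45,0,0.4,0,0,0,0],[0.45,0,0.8,0,0,0,0],[0.45,0,1.2,0,0,0,0],[0.45,0,1.6,0,0,0,0],[0.45,0,2.0,0,0,0,0],[0.45,0,2.0,0,0,0,0]]' | egrep 'clock|pos|force'; python3 -c "
from h import *
flapview('pics/e7.png',0,0.2)"
```

```text
clock: 23.25
position: [592.6, -26.3, 74.7]
contact_force: [0.5, 0.1, -0.6]
```

View pics/e7.png

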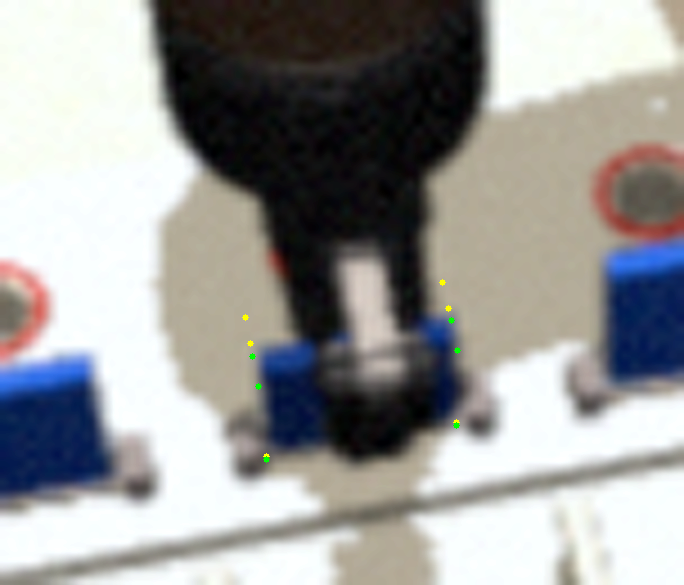

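```bash
python3 -m inch '[[0.45,0,0,-0.4,0,0,0],[0.45,0,0,-0.8,0,0,0],[0.45,0,0,-1.1,0,0,0],[0.45,0,0,-1.3,0,0,0],[0.45,0,0,-1.4,0,0,0],[0.45,0,0,-1.5,0,0,0],[0.45,0,0,-1.5,0,0,0]]' | egrep 'clock|pos|force'
```

```text
clock: 23.88
position: [608.2, -23.8, 75.8]
contact_force: [-0.0, 0.0, 0.1]
```

```bash
python3 -m inch '[[0.45,0,0,-0.1,0,0,0],[0.45,0,0,-0.2,0,0,0],[0.45,0,0,-0.3,0,0,0],[0.45,0,0,-0.4,0,0,0],[0.45,0,0,-0.4,0,0,0]]' | egrep 'pos|force'
```

```text
position: [612.2, -23.2, 75.8]
contact_force: [0.6, 0.6, 0.7]
```

```bash
python3 -m inch '[[0.45,0,0,-0.1,0,0,0],[0.45,0,0,-0.2,0,0,0],[0.45,0,0,-0.2,0,0,0]]' | egrep 'pos|force'
```

```text
position: [614.3, -22.9, 75.8]
contact_force: [-0.5, -0.3, 0.6]
```

```bash
python3 -m inch '[[0.45,0,0,-0.1,0,0,0],[0.45,0,0,-0.2,0,0,0],[0.45,0,0,-0.2,0,0,0]]' | egrep 'pos|force'
```

```text
position: [616.3, -22.6, 75.8]
contact_force: [-0.1, -0.1, -0.7]
```

```bash
python3 -m inch '[[0.45,0,0,-0.1,0,0,0],[0.45,0,0,-0.2,0,0,0],[0.45,0,0,-0.2,0,0,0]]' | egrep 'pos|force'
```

```text
position: [618.2, -22.3, 75.9]
contact_force: [0.0, -1.4, -0.8]
```

```bash
python3 -m inch '[[0.45,0,0,-0.1,0,0,0],[0.45,0,0,-0.2,0,0,0],[0.45,0,0,-0.2,0,0,0]]' | egrep 'pos|force'
```

```text
position: [619.2, -22.2, 75.7]
contact_force: [-2.6, 0.0, 1.2]
```

```bash
python3 -m inch '[[0.45,0,0,-0.05,0,0,0],[0.45,0,0,-0.1,0,0,0],[0.45,0,0,-0.1,0,0,0]]' | egrep 'pos|force'
```

```text
position: [619.4, -22.2, 75.6]
contact_force: [-5.9, 0.2, 3.3]
```

```bash
python3 -m inch '[[0.45,0,0,-0.05,0,0,0],[0.45,0,0,-0.1,0,0,0],[0.45,0,0,-0.1,0,0,0]]' | egrep 'pos|force'
```

```text
position: [619.4, -22.2, 75.4]
contact_force: [-7.1, 0.3, 4.0]
```

```bash
python3 -m inch '[[0.45,0,0,-0.05,0,0,0],[0.45,0,0,-0.1,0,0,0],[0.45,0,0,-0.1,0,0,0]]' | egrep 'pos|force'
```

```text
position: [619.5, -22.2, 75.4]
contact_force: [-8.1, 0.1, 5.1]
```

```bash
python3 -c "
from h import *
flapview('pics/e8.png',0,0.42)"
```

```text
(no output)
```

View pics/e8.png

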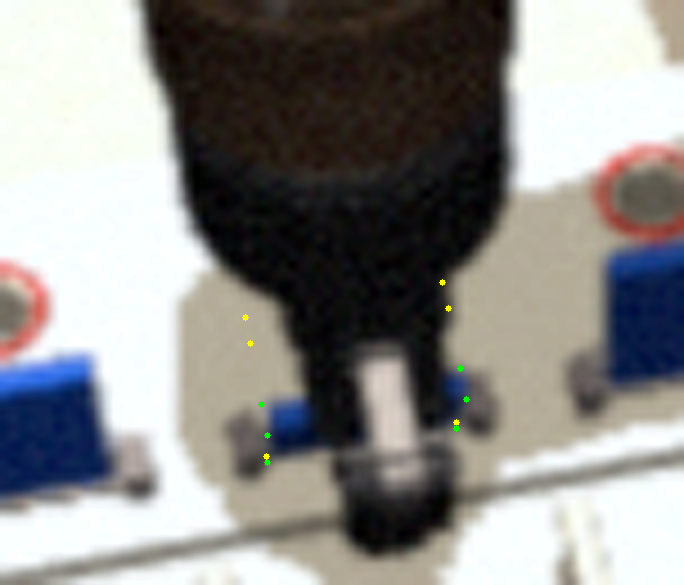

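```bash
python3 -m inch '[[0.45,0,0,0.7,0,0,0],[0.45,0,0,1.2,0,0,0],[0.45,0,0,1.2,0,0,0],[0.45,0,-3,1.2,0,0,0],[0.45,0,-6,1.2,0,0,0],[0.45,0,-9,1.2,0,0,0],[0.45,0,-9,1.2,0,0,0],[0.45,0,-9,1.2,0,0,0]]' | egrep 'clock|pos|force'; python3 - <<'E'
from h import *
s=cv2.imread("pics/scene0.png");t=cv2.imread("pics/top0.png")
# tops of look-alikes: triangulate disc centres
def disc(im,b):
    x0,y0,x1,y1=b;c=im[y0:y1,x0:x1].astype(float);r=c[:,:,2]-c[:,:,1];m=r>65
    n,l,st,ce=cv2.connectedComponentsWithStats(m.astype(np.uint8));k=1+np.argmax(st[1:,4]);return ce[k]+[x0,y0]
B={"A":((450,135,478,165),(195,185,220,215)),"B":((450,164,478,195),(185,212,212,240)),"plug":((414,150,436,182),(220,208,243,230))}
for k,(bs,bt) in B.items():
    u,v=disc(s,bs),disc(t,bt)
    r=least_squares(lambda X:np.r_[proj("scene",[X])[0]-u,proj("top",[X])[0]-v],[460,330,100]);print(k,u.round(1),v.round(1),r.x.round(1),r.fun.round(2))
plan([462,301,165])
flapview('pics/e9.png',0,0.42)
E
```

```text
clock: 26.77
position: [613.1, -23.0, 168.5]
contact_force: [-0.5, 0.4, -0.5]
A [465.5 144.9] [204.4 194.6] [503.  358.8 199.1] [-1.65  0.2  -2.04 -0.54]
B [464.8 173.1] [193.8 222.7] [443.2 423.9  12.6] [ 1.39 -0.17  1.67  0.44]
plug [426.4 161. ] [229.2 216.7] [461.9 301.8  94. ] [-0.11  0.01 -0.13 -0.03]
pos [613.1 -23.  168.5] shift [34.35  0.28  9.91] turn [ 0.42 -0.14  0.01] | alt [ -0.  179.9   0.7] F [-0.49  0.35 -0.49] t 26.7667 w 38.3
axes x,y,z world: [[-0.155, 0.988, 0.0], [0.007, 0.001, -1.0], [-0.988, -0.155, -0.007]]
```

View pics/e9.png

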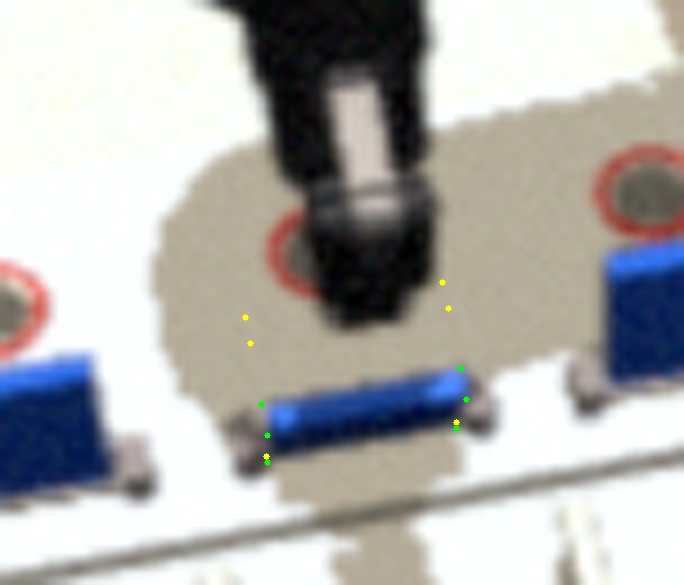

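```bash
python3 - <<'E'
from h import *
for u,v in(([465.5,144.9],[193.8,222.7]),([464.8,173.1],[204.4,194.6])):
    r=least_squares(lambda X:np.r_[proj("scene",[X])[0]-u,proj("top",[X])[0]-v],[460,330,100]);print(r.x.round(1),r.fun.round(2))
p=arm.read_state()["position"]
# triangulate? gripper: project tip candidates
im=arm.get_image("scene")[:,:,::-1];tp=arm.get_image("top")[:,:,::-1]
c,s=np.cos(q[2]),np.sin(q[2])
u0=proj("scene",[p])[0].astype(int)
a=im[u0[1]-60:u0[1]+40,u0[0]-50:u0[0]+50];a=np.clip(cv2.resize(a,None,fx=5,fy=5,interpolation=cv2.INTER_CUBIC)*2.,0,255).astype(np.uint8)
for d,dz,col in((0,0,(0,0,255)),(19,0,(0,255,0)),(33,0,(255,255,0)),(19,-19,(0,255,255)),(33,-19,(255,0,255)),(33,10,(255,255,255))):
    uu=(proj("scene",[[p[0]+c*d,p[1]+s*d,p[2]+dz]])[0]-[u0[0]-50,u0[1]-60]+.5)*5
    cv2.circle(a,tuple(int(x) for x in uu),4,col,-1)
cv2.imwrite("pics/g1.png",a)
E
```

```text
[432.9 398.4 113.8] [-0.22  0.03 -0.26 -0.07]
[517.6 378.6 114.4] [-0.14  0.02 -0.18 -0.05]
```

View pics/g1.png

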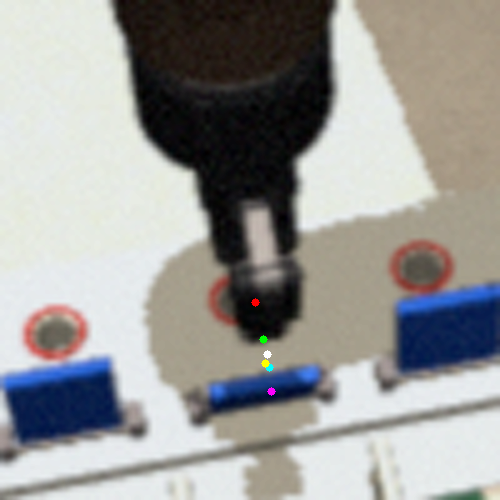

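```bash
python3 -m inch '[[0.55,4,0,1.2,0,0,0],[0.55,8,0,2.4,0,0,0],[0.55,12,0,3.6,0,0,0],[0.55,16,0,4.8,0,0,0],[0.55,20,0,6,0,0,0],[0.55,24,0,7.2,0,0,0],[0.55,28,0,8.3,0,0,0],[0.55,32,0,9.3,0,0,0],[0.55,34.3,0.3,9.9,0,0,0],[0.55,34.3,0.3,9.9,0,0,0],[0.55,34.3,0.3,9.9,0,0,0],[0.55,34.3,0.3,9.9,0,0,0]]'; python3 - <<'E'
from h import *
plan([462,301.5,120])
E
```

```text
clock: 27.92
position: [459.9, 299.6, 161.8]
ee_rot: [-0.46, -0.537, 0.538, 0.46]
contact_force: [0.6, 0.4, -0.0]
gripper_width: 47.0
pos [459.9 299.6 161.8] shift [ 0.16  4.17 -0.25] turn [-0.09 -0.14 -0.08] | alt [ 1.000e-01  1.799e+02 -1.000e-01] F [ 0.61  0.39 -0.04] t 27.9167 w 47.0
axes x,y,z world: [[-0.155, 0.988, -0.001], [-0.001, -0.002, -1.0], [-0.988, -0.155, 0.002]]
```

```bash
python3 -m inch '[[0.55,0.2,1.5,-0.2,0,0,0],[0.55,0.2,3,-0.2,0,0,0],[0.55,0.2,4,-0.2,0,0,0],[0.55,0.2,4,-0.2,0,0,0],[0.55,0.2,4,-0.2,0,0,0]]'; cat >> h.py <<'E'
def gripview(fn,f=5):
    p=arm.read_state()["position"];outs=[]
    for n in("scene","top"):
        im=arm.get_image(n)[:,:,::-1];u0=proj(n,[p])[0].astype(int)
        x0,y0=u0[0]-38,u0[1]-50
        a=im[y0:y0+90,x0:x0+78];a=np.clip(cv2.resize(a,None,fx=f,fy=f,interpolation=cv2.INTER_CUBIC)*2.,0,255).astype(np.uint8)
        uu=(proj(n,[p])[0]-[x0,y0]+.5)*f;cv2.circle(a,tuple(int(x) for x in uu),3,(0,255,0),-1);outs.append(a)
    cv2.imwrite(fn,np.hstack(outs))
E
python3 -c "
from h import *
gripview('pics/p1.png')"
```

```text
clock: 28.33
position: [462.1, 301.3, 122.4]
ee_rot: [-0.46, -0.536, 0.538, 0.46]
contact_force: [-0.5, 0.3, -0.2]
gripper_width: 47.1
```

View pics/p1.png

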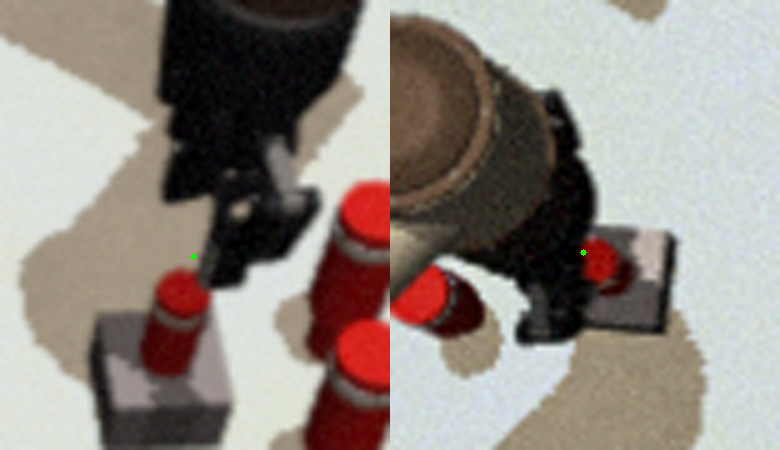

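```bash
cat >> h.py <<'E'
def tipview(fn,dzs=(-14,10),f=8,name="scene"):
    st=arm.read_state();p=st["position"];Rm=R.from_quat(st["ee_rot"]).as_matrix();w=st["gripper_width"]/2
    im=arm.get_image(name)[:,:,::-1];u0=proj(name,[p])[0].astype(int);x0,y0=u0[0]-40,u0[1]-40
    a=im[y0:y0+70,x0:x0+80];a=np.clip(cv2.resize(a,None,fx=f,fy=f,interpolation=cv2.INTER_CUBIC)*2.5,0,255).astype(np.uint8)
    for dz,col in zip(dzs,((0,255,255),(0,255,0),(255,255,0))):
        for sg in(-1,1):
            L=[p+Rm@np.array([x,-dz,sg*d]) for x,d in((-11,w),(11,w),(11,w+10),(-11,w+10))]
            uu=((proj(name,L)-[x0,y0]+.5)*f).astype(int);cv2.polylines(a,[uu.reshape(-1,1,2)],True,col,1)
    uu=(proj(name,[p])[0]-[x0,y0]+.5)*f;cv2.circle(a,tuple(int(x) for x in uu),3,(255,0,255),-1)
    cv2.imwrite(fn,a)
E
python3 -c "
from h import *
tipview('pics/t1.png');tipview('pics/t2.png',name='top')"
```

```text
(no output)
```

View pics/t1.png

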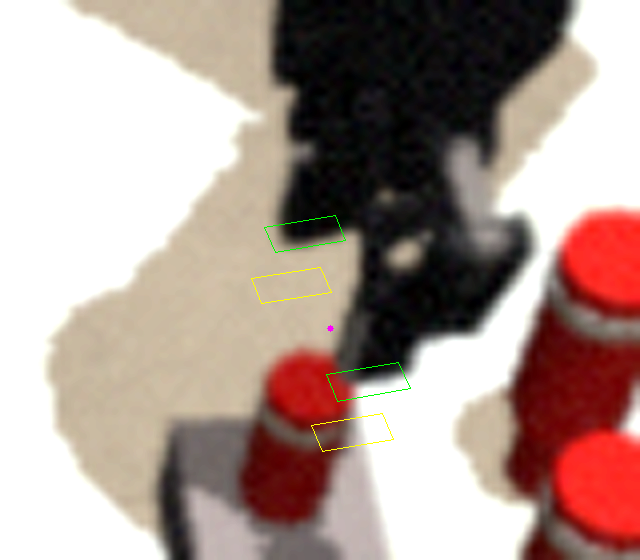

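View pics/t2.png

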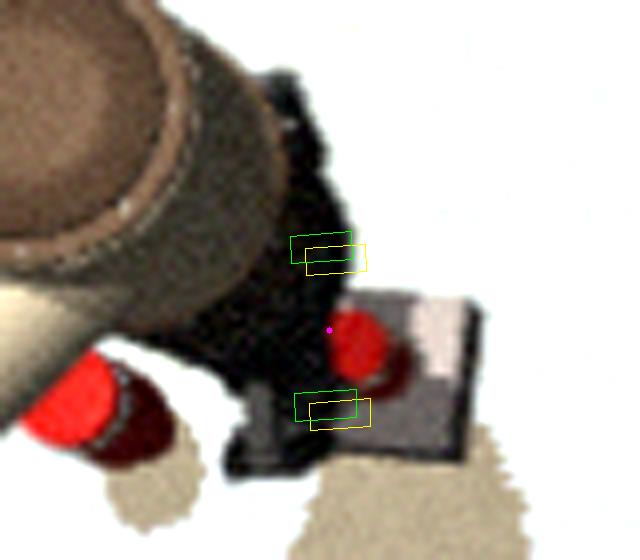

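```bash
python3 -m inch '[[0.6,0,1.5,0,0,0,0],[0.6,0,2.7,0,0,0,0],[0.6,0,3.2,0,0,0,0],[0.6,0,3.2,0,0,0,0]]'; python3 -c "
from h import *
tipview('pics/t3.png',dzs=(11,))"
```

```text
clock: 28.87
position: [461.4, 302.0, 90.1]
ee_rot: [-0.46, -0.537, 0.538, 0.46]
contact_force: [-0.6, -0.4, -0.4]
gripper_width: 51.3
```

View pics/t3.png

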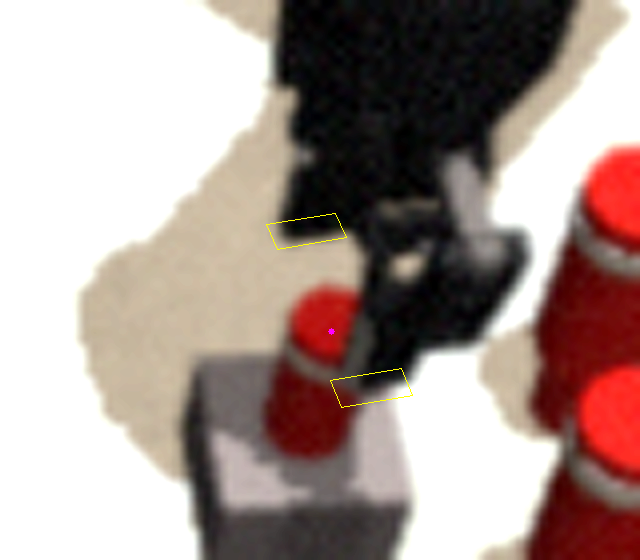

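```bash
python3 - <<'E'
from h import *
im=arm.get_image("scene")[:,:,::-1].astype(int)
c=im[150:182,414:445];r=c[:,:,2]-c[:,:,1]
print(r[5:18]); print(c[5:30,:,2])
p=arm.read_state()["position"];print(p,proj("scene",[p]),proj("scene",[[461.9,301.8,95]]))
E
```

```text
[[ 6  6  6  7  7  7  7  6  6  7  7  8  8  7  8  6  4  0  0  0  2  3  4  2
   2  1  1 -1  0  0  1]
 [ 6  7  7  6  6  7  6  7  7  8 14 22 21 17 14  8  4  1  2  0  1  3  0 -1
   1  2  1 -3 -1 -1  2]
 [ 7  8  6  7  7  6  6  7 13 28 40 48 46 43 40 26 11  0  1  2  0  0  1 -1
  -1 -1 -1 -2  0  1 -1]
 [ 6  7  6  6  6  7  7 13 30 50 62 64 64 61 57 45 16  2  1  1  0 -1  3  1
   0 -2 -1 -1 -3  2  0]
 [ 6  6  7  7  7  7  9 21 50 64 65 68 65 60 60 43 10  0 -1 -2 -2  1 -1 -2
   3  2 -1  1 -1  4 -1]
 [ 7  7  6  7  7  7 11 33 61 64 66 65 67 64 59 36  8  0 -2  0 -3  1  2  1
  -2  1  1  0 -2  0 -2]
 [ 7  6  7  6  7  7 11 34 62 63 65 68 66 67 54 20  4  2 -2  0 -1 -1 -1 -2
   1 -1  0 -1  1  3  0]
 [ 6  6  7  7  5  6  9 33 57 69 66 66 66 66 50 10  1  2  1  3  2  0  1  0
  -2  0  2 -1 -1  2  0]
 [ 6  7  7  7  7  6  9 22 43 59 63 64 63 58 38  6  1  3  1  0 -1 -2  0  2
   0  4  1  0 -1 -1  0]
 [ 7  5  7  6  6  6  6 10 29 48 58 64 65 54 22  4  2  3  0  0  1  0  0  2
  -2 -1 -1 -1 -2 -2 -1]
 [ 5  5  6  4  4  5  8  7 11 26 38 44 48 36  7  1  1 -1 -1 -1  0 -1 -1 -2
  -1 -2 -2 -2 -2 -2  0]
 [ 4  4  4  3  4 10 16
[... 2801 characters left out ...]
 38  37  36  42  57  74  78
   78  78  85 100 110 111 111 110 111 112 111 111 111]
 [ 70  63  48  45  43  38  37  37  38  38  36  37  39  39  43  52  67  78
   76  78  80  94 109 110 112 112 110 111 111 111 111]
 [ 78  73  62  48  43  41  38  38  39  39  37  39  40  40  44  56  72  77
   78  77  80  92 109 111 111 111 111 112 113 112 111]
 [ 77  77  67  52  48  45  42  44  40  41  38  42  43  44  46  59  75  79
   78  78  79  88 101 109 111 112 112 110 112 111 111]
 [ 78  78  74  71  62  49  46  43  43  43  43  43  45  44  45  52  67  78
   78  79  79  85 101 110 110 112 112 111 110 111 111]]
[462.21125957 302.75928856  91.43569328] [[426.46296215 161.79352068]] [[426.31423241 160.79852088]]
```

```bash
python3 -m inch '[[0.6,-0.2,0,0,0,0,0],[0.6,-0.2,0.8,0,0,0,0],[0.6,-0.2,1.6,0,0,0,0],[0.6,-0.2,2.2,0,0,0,0],[0.6,-0.2,2.6,0,0,0,0],[0.6,-0.2,2.6,0,0,0,0]]'; python3 -c "
from h import *
tipview('pics/t4.png',dzs=(11,))"
```

```text
clock: 29.47
position: [461.5, 299.8, 63.3]
ee_rot: [-0.46, -0.536, 0.538, 0.46]
contact_force: [0.1, -0.3, 0.2]
gripper_width: 50.8
```

View pics/t4.png

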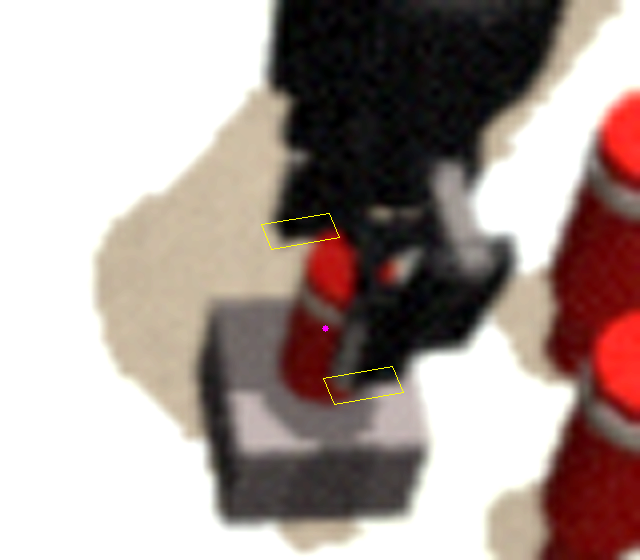

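```bash
python3 -m inch '[[0.6,0,0.6,0,0,0,0],[0.6,0,1.1,0,0,0,0],[0.6,0,1.5,0,0,0,0],[0.6,0,1.7,0,0,0,0],[0.6,0,1.7,0,0,0,0]]'; python3 -c "
from h import *
tipview('pics/t5.png',dzs=(11,))"
```

```text
clock: 29.93
position: [461.8, 300.1, 47.1]
ee_rot: [-0.46, -0.537, 0.538, 0.46]
contact_force: [0.4, 1.2, 0.5]
gripper_width: 50.7
```

View pics/t5.png

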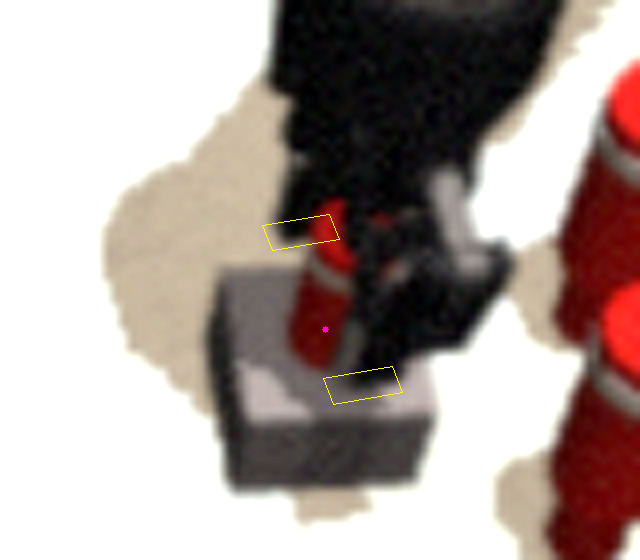

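```bash
python3 -m inch '[[0.6,-0.2,0,0,0,0,0],[0.6,-0.2,0,0,0,0,0],[0.45,-0.2,0,0,0,0,0],[0.35,-0.2,0,0,0,0,0],[0.3,-0.2,0,0,0,0,0],[0.25,-0.2,0,0,0,0,0],[0.2,-0.2,0,0,0,0,0],[0.1,-0.2,0,0,0,0,0],[0.1,-0.2,0,0,0,0,0],[0.1,-0.2,0,0,0,0,0],[0.1,-0.2,0,0,0,0,0]]'; python3 -c "
from h import *
tipview('pics/t6.png',dzs=(11,))"
```

```text
clock: 30.9
position: [462.2, 298.4, 48.1]
ee_rot: [-0.46, -0.537, 0.537, 0.46]
contact_force: [-3.5, -1.2, 5.6]
gripper_width: 26.7
```

View pics/t6.png

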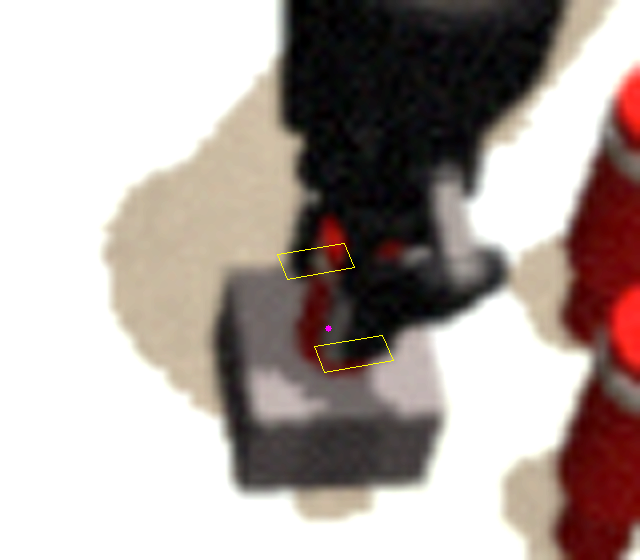

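```bash
python3 -m inch '[[0.1,0,-0.5,0,0,0,0],[0.1,0,-1.2,0,0,0,0],[0.1,0,-2.2,0,0,0,0],[0.1,0,-3.2,0,0,0,0],[0.1,0,-5,0,0,0,0],[0.1,0,-7,0,0,0,0],[0.1,0,-9,0,0,0,0],[0.1,0,-11,0,0,0,0],[0.1,0,-11,0,0,0,0],[0.1,0,-11,0,0,0,0]]'; python3 -c "
from h import *
tipview('pics/t7.png',dzs=(11,))
t=rackpt(q,[[-60,0,150]])[0];print(t);plan(t+[0.3,-3.4,8])"
```

```text
clock: 31.78
position: [463.1, 299.2, 159.8]
ee_rot: [0.46, 0.539, -0.536, -0.46]
contact_force: [0.3, 0.1, -1.1]
gripper_width: 26.7
[529.93408571 -36.59800961 150.        ]
pos [462.4 298.5 158.4] shift [-34.49  -0.    -1.48] turn [ 0.04 -0.17  0.07] | alt [-1.000e-01  1.798e+02  1.000e-01] F [ 0.19 -0.81 -1.16] t 31.8333 w 26.5
axes x,y,z world: [[-0.154, 0.988, 0.001], [0.001, 0.001, -1.0], [-0.988, -0.154, -0.001]]
```

View pics/t7.png

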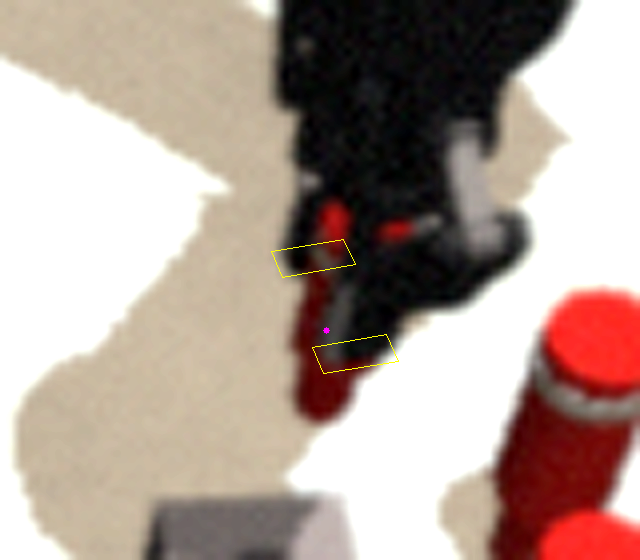

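```bash
python3 -m inch '[[0.1,-3,0,-0.1,0,0,0],[0.1,-6,0,-0.3,0,0,0],[0.1,-9.5,0,-0.4,0,0,0],[0.1,-13,0,-0.6,0,0,0],[0.1,-16.5,0,-0.7,0,0,0],[0.1,-20,0,-0.9,0,0,0],[0.1,-23.5,0,-1,0,0,0],[0.1,-27,0,-1.2,0,0,0],[0.1,-30,0,-1.3,0,0,0],[0.1,-32.5,0,-1.4,0,0,0],[0.1,-34.5,0,-1.5,0,-0.2,0],[0.1,-34.5,0,-1.5,0,-0.2,0],[0.1,-34.5,0,-1.5,0,-0.2,0],[0.1,-34.5,0,-1.5,0,-0.2,0]]'; python3 -c "
from h import *
plan([530.2,-40.0,90])"
```

```text
clock: 33.0
position: [530.1, -39.9, 157.0]
ee_rot: [-0.458, -0.538, 0.538, 0.459]
contact_force: [0.2, -0.9, 0.1]
gripper_width: 26.9
pos [530.1 -39.9 157. ] shift [-0.02  6.7  -0.02] turn [-0.1   0.03  0.01] | alt [   0.  -180.     0.2] F [ 0.21 -0.92  0.12] t 33.0 w 26.9
axes x,y,z world: [[-0.158, 0.987, 0.0], [-0.002, -0.0, -1.0], [-0.987, -0.158, 0.002]]
```

Lower until the foot is about 8 mm above the deck, then look.

```bash
python3 -m inch '[[0.1,0,1.5,0,0,0,0],[0.1,0,3,0,0,0,0],[0.1,0,4.5,0,0,0,0],[0.1,0,5.8,0,0,0,0],[0.1,0,6.6,0,0,0,0],[0.1,0,6.6,0,0,0,0],[0.1,0,6.6,0,0,0,0]]'; python3 - <<'E'
from h import *
p=arm.read_state()["position"];print(p)
foot=p+np.array([-0.3,3.4,-36.1]);L={"scene":0,"top":0};o=[]
for n in L:
    im=arm.get_image(n)[:,:,::-1];m=rackpt(q,[[-60,0,45]])[0];u=proj(n,[m])[0].astype(int);x0,y0=u[0]-24,u[1]-36;f=8
    a=np.clip(cv2.resize(im[y0:y0+60,x0:x0+48],None,fx=f,fy=f,interpolation=cv2.INTER_CUBIC)*2.2,0,255).astype(np.uint8)
    th=np.linspace(0,2*np.pi,40)
    for c,r,col in((m,10,(0,255,255)),(foot,9,(0,255,0))):
        uu=((proj(n,[c+[r*np.cos(t),r*np.sin(t),0] for t in th])-[x0,y0]+.5)*f).astype(int);cv2.polylines(a,[uu.reshape(-1,1,2)],True,col,1)
    o.append(a)
cv2.imwrite("pics/s1.png",np.hstack(o))
E
```

```text
clock: 33.58
position: [530.6, -39.4, 91.7]
ee_rot: [-0.458, -0.538, 0.539, 0.458]
contact_force: [-0.5, 0.3, -0.9]
gripper_width: 26.9
[530.62380497 -39.39893601  91.71337461]
```

View pics/s1.png

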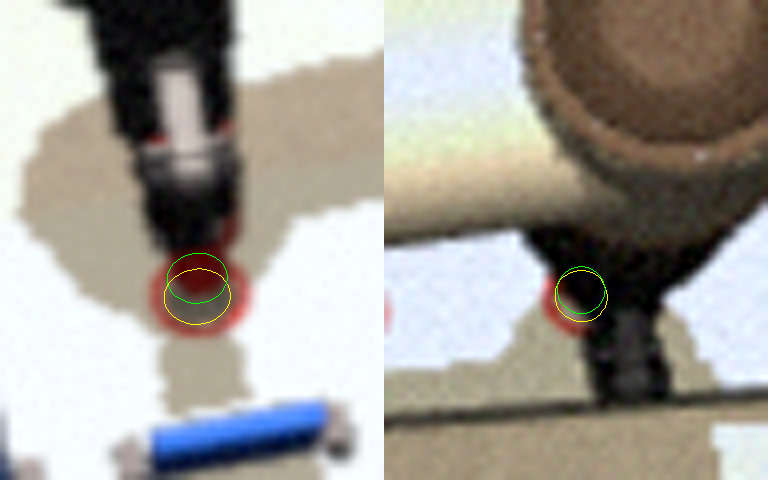

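```bash
python3 -m inch '[[0.1,0,0.4,0,0,0,0],[0.1,0,0.8,0,0,0,0],[0.1,0,0.8,0,0,0,0]]'|egrep "pos|force";python3 -m inch '[[0.1,0,0.15,0,0,0,0],[0.1,0,0.3,0,0,0,0],[0.1,0,0.3,0,0,0,0]]'|egrep "pos|force"
```

```text
position: [530.1, -40.1, 83.3]
contact_force: [0.6, -0.8, -0.6]
position: [530.5, -40.1, 80.5]
contact_force: [-0.7, 0.4, -0.4]
```

```bash
python3 -m inch '[[0.1,0,0.15,0,0,0,0],[0.1,0,0.3,0,0,0,0],[0.1,0,0.3,0,0,0,0]]'|egrep "pos|force"
```

```text
position: [530.4, -40.1, 77.5]
contact_force: [0.2, -0.4, -0.7]
```

```bash
python3 -m inch '[[0.1,0,0.15,0,0,0,0],[0.1,0,0.3,0,0,0,0],[0.1,0,0.3,0,0,0,0]]'|egrep "pos|force"
```

```text
position: [530.4, -40.1, 74.5]
contact_force: [-0.4, -0.1, -1.0]
```

```bash
python3 -m inch '[[0.1,0,0.2,0,0,0,0],[0.1,0,0.4,0,0,0,0],[0.1,0,0.6,0,0,0,0],[0.1,0,0.6,0,0,0,0]]'|egrep "pos|force"
```

```text
position: [530.3, -40.1, 68.3]
contact_force: [-0.3, -0.2, -0.8]
```

```bash
python3 -m inch '[[0.1,0,0.2,0,0,0,0],[0.1,0,0.4,0,0,0,0],[0.1,0,0.6,0,0,0,0],[0.1,0,0.6,0,0,0,0]]'|egrep "pos|force"
```

```text
position: [530.3, -40.1, 62.3]
contact_force: [-0.5, -1.3, -1.2]
```

```bash
python3 -m inch '[[0.1,0,0.2,0,0,0,0],[0.1,0,0.4,0,0,0,0],[0.1,0,0.6,0,0,0,0],[0.1,0,0.6,0,0,0,0]]'|egrep "pos|force"
```

```text
position: [530.4, -40.1, 56.3]
contact_force: [0.1, -0.4, -1.5]
```

```bash
python3 -m inch '[[0.1,0,0.1,0,0,0,0],[0.1,0,0.2,0,0,0,0],[0.1,0,0.2,0,0,0,0]]'|egrep "pos|force"
```

```text
position: [530.6, -40.1, 54.6]
contact_force: [-0.1, 0.1, -0.4]
```

```bash
python3 -m inch '[[0.1,0,0.1,0,0,0,0],[0.1,0,0.2,0,0,0,0],[0.1,0,0.2,0,0,0,0]]'|egrep "pos|force"
```

```text
position: [530.6, -40.1, 53.1]
contact_force: [-1.3, 0.5, 2.5]
```

```bash
python3 -m inch '[[0.1,0,0.05,0,0,0,0],[0.1,0,0.1,0,0,0,0],[0.1,0,0.1,0,0,0,0]]'|egrep "clock|pos|force"
```

```text
clock: 36.43
position: [530.7, -40.1, 53.0]
contact_force: [-3.8, 0.8, 7.9]
```

```bash
python3 -m inch '[[0.3,0,-0.1,0,0,0,0],[0.45,0,-0.1,0,0,0,0],[0.55,0,-0.1,0,0,0,0],[0.55,0,-0.1,0,0,0,0],[0.55,0,-0.1,0,0,0,0],[0.55,0,-0.1,0,0,0,0],[0.55,0,-1,0,0,0,0],[0.55,0,-2.5,0,0,0,0],[0.55,0,-4.5,0,0,0,0],[0.55,0,-8,0,0,0,0],[0.55,0,-12,0,0,0,0],[0.55,0,-15,0,0,0,0],[0.55,0,-15,0,0,0,0]]'; python3 - <<'E'
from h import *
plan([420,-150,220])
im=arm.get_image("scene")[:,:,::-1];cv2.imwrite("pics/f0.png",np.clip(cv2.resize(im[170:260,230:370],None,fx=5,fy=5,interpolation=cv2.INTER_CUBIC)*2,0,255).astype(np.uint8))
E
```

```text
clock: 37.52
position: [534.9, -40.0, 210.1]
ee_rot: [0.462, 0.542, -0.535, -0.454]
contact_force: [0.4, 0.6, 0.7]
gripper_width: 47.1
pos [534.9 -40.  210.1] shift [-9.03 -1.18 13.08] turn [ 0.88  0.13 -0.1 ] | alt [  -0.2 -179.9   -1.4] F [0.39 0.62 0.72] t 37.5167 w 47.1
axes x,y,z world: [[-0.16, 0.987, -0.002], [0.016, 0.001, -1.0], [-0.987, -0.16, -0.015]]
```

View pics/f0.png

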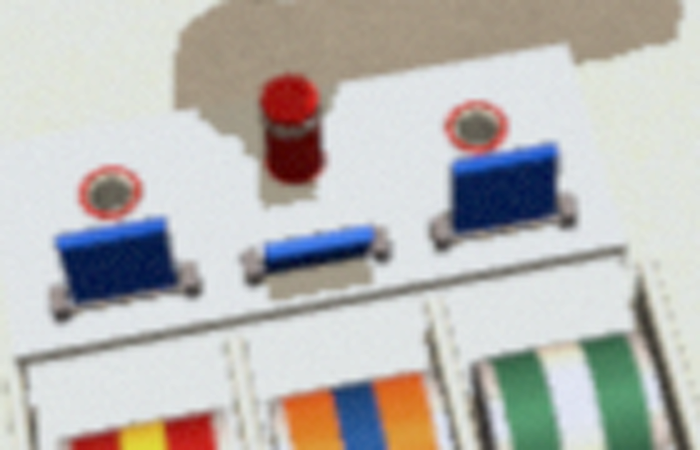

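```bash
python3 -m inch '[[0.55,-3,-1,3,0,0,0],[0.55,-6,-1,6,0,0,0],[0.55,-9,-1,9,0,0,0],[0.55,-13,-1,10,0,0,0],[0.55,-17,-1,11,0,0,0],[0.55,-20,-1,11,0,0,0],[0.55,-20,-1,11,0,0,0],[0.55,-20,-1,11,0,0,0]]'|egrep "clock|pos|force"; python3 - <<'E'
from h import *
t=arm.get_image("top")[:,:,::-1];s=arm.get_image("scene")[:,:,::-1]
m=rackpt(q,[[-60,0,100],[-60,0,95]]);print("pred top disc scene",proj("scene",m).round(1).tolist(),"top",proj("top",m).round(1).tolist())
def disc(im,b,th):
    x0,y0,x1,y1=b;c=im[y0:y1,x0:x1].astype(float);r=c[:,:,2]-c[:,:,1];mm=r>th*r.max()
    n,l,st,ce=cv2.connectedComponentsWithStats(mm.astype(np.uint8));k=1+np.argmax(st[1:,4]);return ce[k]+[x0,y0]
u=disc(s,(275,175,300,205),.7);v=disc(t,(330,185,360,220),.7)
r=least_squares(lambda X:np.r_[proj("scene",[X])[0]-u,proj("top",[X])[0]-v],[530,-36,100]);print("plug top",u,v,r.x.round(1),r.fun.round(2),"expect",m[0])
flapview("pics/f1.png",0,0.42)
o=np.clip(cv2.resize(t[120:240,280:460],None,fx=4,fy=4,interpolation=cv2.INTER_CUBIC)*2,0,255).astype(np.uint8);cv2.imwrite("pics/f2.png",o)
cv2.imwrite("pics/f3.png",np.clip(s*1.6,0,255).astype(np.uint8))
s0=cv2.imread("pics/scene0.png").astype(int);d=np.abs(s.astype(int)-s0).max(2)
for n,(x,y) in dict(jar=(181,183),tin=(153,268),carton=(461,253)).items(): print(n,d[y-22:y+22,x-18:x+18].max(),d[y-22:y+22,x-18:x+18].mean())
E
```

```text
clock: 38.23
position: [452.7, -256.1, 210.6]
contact_force: [0.6, 0.0, -0.5]
pred top disc scene [[286.8, 188.6], [286.9, 189.8]] top [[346.2, 203.2], [346.1, 203.5]]
plug top [287.32394366 189.54929577] [346.4        203.18181818] [530.6 -36.2  96.9] [-0.33  0.01 -0.41 -0.02] expect [529.93408571 -36.59800961 100.        ]
jar 46 6.960858585858586
tin 9 2.2765151515151514
carton 7 2.148989898989899
```

View pics/f1.png

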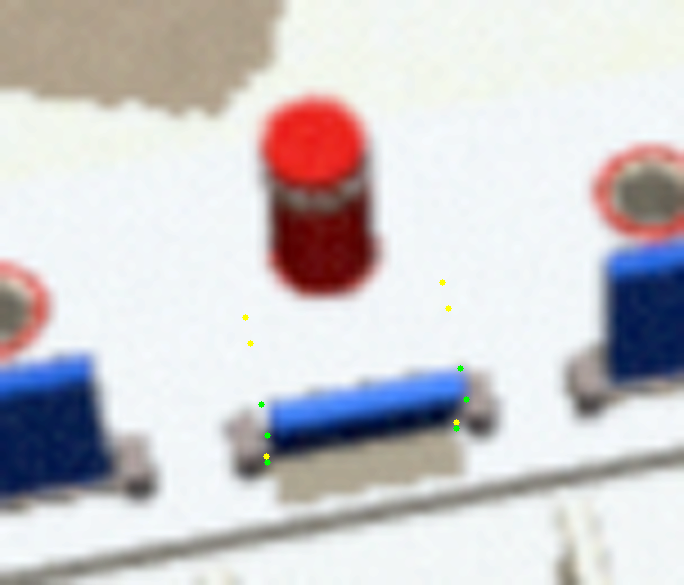

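View pics/f2.png

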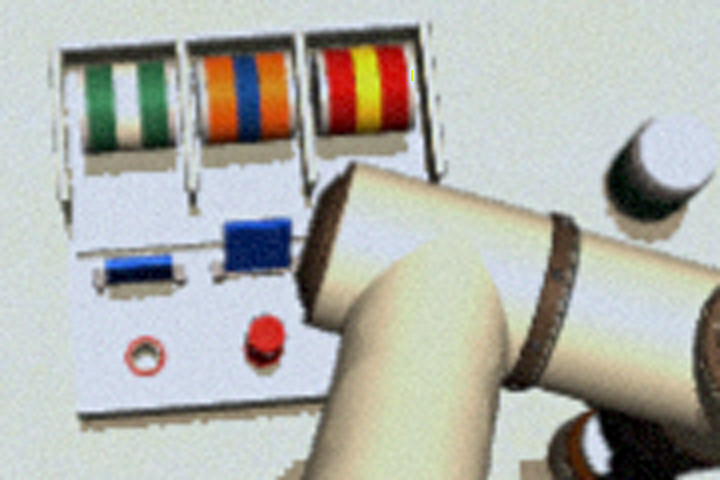

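View pics/f3.png

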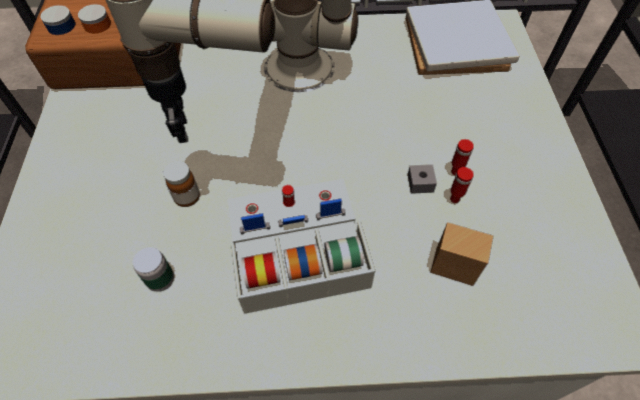

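```bash
python3 -c "
from bench import arm
print(arm.job_done(), arm.read_state()['clock'])"
```

```text
the job is handed in; nothing more can be done
the job is handed in; nothing more can be done
```

The worn flap is the middle one. It is left leaning fully to the back, with the red plug upright and home in its socket. I handed the job in at about 38.5 s of the 72 s allowed.

**Finding the worn flap:**
- **Right flap:** rocked to the front and then the back, it stopped firmly both ways at 6–8 N, so it is sound.
- **Middle flap:** it swung freely to its stop at about 0.42 rad both ways.
- **Left flap:** not rocked, because the worn one was already found.

**Last checks:**
- **Flap:** it lies on the projected 0.42 rad lean.
- **Plug:** it met the deck at the predicted height, 4.9 mm above its parked height (5 mm expected). Its axis is within about 1 mm of the socket centre.
- **Jar, tin and carton:** all unmoved in the picture. The only change at the jar was the arm's shadow.

**What disagreed:**
- **Flap force:** on the first push of the middle flap towards the back, the fingertip rode onto the flap's top edge. I read up to about 18.7 N straight down, under the 20 N limit but not gentle. Forces inside that sweep were not read. I lifted off, went in lower and finished the push at about 8 N.
- **Fingertip height:** the fingertips sat about 10 mm above the reported TCP when partly open. The description puts them 19 mm ahead of it, so I worked from contact and the camera instead.
- **Plug top height:** the two cameras put it at 96.9 mm instead of 100 mm. I relied on the contact height instead; the cameras had also read about 1 mm low on the parked plug.

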